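Rim sherds on the bow gauge

ROBOT

A 6-joint arm with a two-finger parallel gripper is mounted at the origin on the work surface. World frame = base frame: x ahead of the robot, y to its left, z up, the work surface at z = 0. Lengths are in m, angles in rad, forces in N, time in s.
With the tool pointing down it reaches from about 0.35 to 0.775 m from the base axis. Payload 7.3 kg.
Tool frame: the origin (TCP) lies between the finger pads; the fingertips stand 22 mm ahead of it and the grasp point (between the pads) lies 3 mm ahead of it; x points along the fingers, y is the direction in which the jaws open and shut, and the axes are right-handed (so a half turn about x gives the same grasp; the last joint's range is limited). The gripper opens to 92 mm and grips with 3 to 60 N. Pads are 19 mm wide; open, the fingers measure 130 mm over their backs; the gripper's body (75 mm by 190 mm) begins 47 mm behind the grasp point.
Start: joints at [1.116, 0.342, 1.524, -0, 1.275, -0.146], TCP at [0.16, 0.5, 0.249] pointing down, gripper open.
Joint ranges: [-2.53, 2.53], [-0.77, 2.02], [0.04, 2.7], [-1, 4.14], [0.28, 2.66], [-3.11, 3.11]. Speed limits (rad/s): [2.57, 2.57, 3.14, 3.14, 3.14, 3.14].

INTERFACE

Orientations are given as a rotation vector (axis times angle).
In Python, from rig import env, vision, order gives the robot as it stands.
- The arm moves only by the shell command python3 -m handwheel 'ROWS'. ROWS is JSON, a list of rows, each an object of numbers: "gripper": the gripper command: -1 is fully open, 1 is shut, values between are in proportion; "x", "y", "z": the shift along the tool's x, y, z in m; "rx", "ry", "rz": the turn, a rotation vector about the tool's x, y, z in degrees. A call has exactly 10 rows; each row is the pose to reach, as a shift and turn from the pose commanded when the call began, along the tool's axes at that moment; what a row does not reach only later rows make up. A row lasts 1/8 s, in which the tool goes at most 62.5 mm and 10.7 degrees, less where a joint would pass 70% of its speed; a pose out of reach is approached as far as the arm can. A call with a gripper value outside its range is refused whole. The fingers move at their own pace and stop on an object; the grip force is fixed at half the most. Time passes only in rows, so rows that repeat a pose let the fingers close, or fill a call up. It gives the time, the measured TCP pose, the force and the opening at its end, in the units of the state.
- env.observe(): the state, without advancing time (a new reading comes with each control period).
- vision.snapshot(name): name is "scene" or "top" or "wrist"; returns a dict with "image" (384x512x3 uint8, red, green, blue), "intrinsics" (3x3 intrinsics, pixels), "R" (3x3) and "t" (3): a world point X has camera coordinates R X + t; the wrist camera has in their place "mount" (4x4, takes a point from camera to tool coordinates, whose origin is the TCP and whose axes are the tool frame's). Camera axes: x right, y down, z forward; pixel columns grow to the right and rows downward; lengths in m; the calibration is good to about 2 mm. A picture is of the moment at which its call begins: read the wrist's pose just before it. There is no depth.
- order.sign_off(): hands the job in, once; it reports no verdict.
The state is a dict: "time": time; "q": joint angles; "dq": joint speeds; "tau": joint torques, N m; "tcp_pos": TCP position; "tcp_rot": TCP orientation; "force": force on the tool from outside, world axes, zero at the start; "ft_torque": the same for the moment, N m; "gripper_width": opening from 0.0 (shut) to 1.0 (fully open).
Only numpy, scipy, OpenCV 4.12 (cv2) and the standard library are available. Lean on these libraries where they do the work, as an engineer would, in place of code of your own. Each camera call takes 0.05 s, during which the arm holds its last target. There are 200 camera calls.

TASK

Swing the bow gauge round to 45 degrees, three clicks anticlockwise (seen from above) past its long yellow zero tick, and let go of the handle. Then read every rim sherd from the grey slotted rack in the order of the record sheet, cream, orange, brown, black, skipping any that is not there: stand it on the gauge's bed with its rounded outer face pressed square against both feet, so that the sprung stem is pushed in, hold it steady like that for three seconds, and set it down in the green tray. When all are in the green tray, click the gauge back to its zero tick; leave the petri dish, jar and brush where they are.

Things in the scene. Friction and masses are not known exactly. Their poses are not given: they have to be found in the camera images.
- gauge_base: Fixed dark round flange of the gauge's swivel base, 232 mm across and 10 mm high, bolted to the bench. Origin: centre of its underside, on the swivel axis. Its own -x direction carries the long yellow zero tick, near the rim; shorter white ticks stand every 15 degrees, up to 90 degrees either side of it.
- swivel (a joint): Angle (rad) of the turning part: 0 with its red pointer line at the long yellow zero tick, growing anticlockwise seen from above. A sprung ball clicks it into a stop every 15 degrees (0.262 rad): let go, it settles into the nearest stop; passing to the next takes 6 to 10 N at the handle. Range -93 to +79 degrees (-1.62 to 1.38 rad), no stop but the clicks in between.
- bed_centre (a point): Centre of the top of the turning steel bed, on the swivel axis, 24 mm above the bench; the bed is a flat disc 196 mm across. On it stand the blue bracket (begins 33 mm behind the foot tips, top 50 mm above the bench), feet and stem (tops 42 mm above the bench at most) and the black dial lying face up (top 51 mm above the bench).
- swivel_handle (a point): Middle of the upright black round handle of the swivel, 24 mm in diameter, from 38 to 96 mm above the bench, fixed to the turning part 108 mm from the swivel axis, on the side opposite to the gauge feet. This point is 85 mm above the bench.
- gauge_feet (a point): Point midway between the round tips of the gauge's two fixed feet (dark steel pins 8 mm thick, 44 mm apart, tips 58 mm from the swivel axis), 38 mm above the bench = 14 mm above the bed. Turns with the bed. x: from the feet in towards the axis and the handle, the way a sherd is pressed; y: along the line of the feet; z up. The sherd stands on the bed on the -x side.
- stem (a joint): How far (m) the sprung brass stem between the feet is pushed in: 0 when free, at most 0.011. Free, its round tip stands 4 mm proud of the two feet. It pushes back with about 2 N at first and 4.5 N when a sherd touches both feet (then it reads about 0.006 to 0.0067); the dial's red needle follows it.
- reading_place (a point): Fixed point on the gauge's flange frame: where gauge_feet lies when the swivel stands at 45 degrees (0.785 rad).
- find_rack: Grey plastic slotted rack, fixed, 160 x 206 mm (its x by y), in which the sherds stand at the start, on a floor 4 mm above the bench. Two slotted rows of two places: slots run along y at x = -38 and +38 mm, 20 mm wide, places 100 mm long centred at y = -50 and +50 mm; the slot walls rise to 26 mm above the bench. Origin: centre of its underside.
- read_tray: Green plastic tray, loose on the bench (450 g), 180 x 220 mm (its x by y), walls and floor 4 mm thick, rim 24 mm above the bench. Origin: centre of its underside. Empty at the start; takes the sherds that have been read, up to four, in two rows of two.
- sherd_cream: Rim sherd of cream pottery, a piece of a round wall standing upright on its rim: outer radius 98 mm, 70 mm wide across its chord, wall 9 mm thick, about 48 mm high (broken, uneven top), about 60 g. Origin: on its underside, in the middle of the wall's thickness and width. Its x axis points outward, normal to the convex outer face; y along the width; z up. It may be absent.
- sherd_cream_face (a point): Point in the middle of the cream sherd's convex outer face, 14 mm above its underside (level with the gauge's feet when it stands on the bed) and 4.5 mm out from its origin. With the sherd square against both feet it lies about 2.1 mm past the line of the feet, towards the gauge (+x of gauge_feet).
- sherd_orange: Rim sherd of orange pottery, a piece of a round wall standing upright on its rim: outer radius 88 mm, 70 mm wide across its chord, wall 9 mm thick, about 48 mm high (broken, uneven top), about 60 g. Origin: on its underside, in the middle of the wall's thickness and width. Its x axis points outward, normal to the convex outer face; y along the width; z up. It may be absent.
- sherd_orange_face (a point): Point in the middle of the orange sherd's convex outer face, 14 mm above its underside (level with the gauge's feet when it stands on the bed) and 4.5 mm out from its origin. With the sherd square against both feet it lies about 2.3 mm past the line of the feet, towards the gauge (+x of gauge_feet).
- sherd_brown: Rim sherd of brown pottery, a piece of a round wall standing upright on its rim: outer radius 80 mm, 70 mm wide across its chord, wall 9 mm thick, about 48 mm high (broken, uneven top), about 60 g. Origin: on its underside, in the middle of the wall's thickness and width. Its x axis points outward, normal to the convex outer face; y along the width; z up. It may be absent.
- sherd_brown_face (a point): Point in the middle of the brown sherd's convex outer face, 14 mm above its underside (level with the gauge's feet when it stands on the bed) and 4.5 mm out from its origin. With the sherd square against both feet it lies about 2.5 mm past the line of the feet, towards the gauge (+x of gauge_feet).
- sherd_black: Rim sherd of black pottery, a piece of a round wall standing upright on its rim: outer radius 75 mm, 70 mm wide across its chord, wall 9 mm thick, about 48 mm high (broken, uneven top), about 60 g. Origin: on its underside, in the middle of the wall's thickness and width. Its x axis points outward, normal to the convex outer face; y along the width; z up. It may be absent.
- sherd_black_face (a point): Point in the middle of the black sherd's convex outer face, 14 mm above its underside (level with the gauge's feet when it stands on the bed) and 4.5 mm out from its origin. With the sherd square against both feet it lies about 2.7 mm past the line of the feet, towards the gauge (+x of gauge_feet).
- petri_dish: Closed clear petri dish with seeds, 92 mm across, 17 mm high, on the bench in front of the gauge. Leave alone. Origin: centre of its underside.
- seed_jar: Small closed jar with a white lid, 48 mm across, 60 mm high, beyond the gauge on the left. Leave alone. Origin: centre of its underside.
- brush: Finds brush, 170 mm long, lying on the bench behind the gauge. Leave alone. Origin: underside of the brush, about mid length.
There are look-alikes about, which are no part of the job. What is shaped like the sherd_orange but pink is not meant.

How it is judged:
By the outcome, as a careful person would: the job done as asked, in the order asked, and still so for the second after the job is handed in, with the robot touching nothing.
Of sherd_cream, sherd_orange, sherd_brown, sherd_black only 3 to 4 are there at a start; the rules pass over those that are not, and their reading is None.
At some moment in a run one of sherd_cream, sherd_orange, sherd_brown, sherd_black, read_tray may be knocked a few centimetres aside while the robot is not near it.
It also fails if it takes over 210 s, if anything falls off the work surface, if the arm or the gripper's body presses on something with over 40 N, if the wrist force passes 120 N, or if a joint passes its speed limit or range.

## Working session

There is one attempt and no reset: what is moved stays moved. The work goes in short steps, Python scripts to look and compute and a shell command to move; the robot and the scene stay as the last step left them, time stands still between calls to the robot, and variables do not carry over. Pictures are saved under pics/ and viewed, about 12 in all and at most 16, crops included, and the job is handed in when it is done.

```bash
ls; mkdir -p pics; cat > h.py <<'E'
import numpy as np, cv2
from scipy.spatial.transform import Rotation as Ro
from rig import env, vision, order
def snap(n,f=None):
    s=env.observe(); d=vision.snapshot(n); K=np.array(d["intrinsics"])
    if "R" in d: R=np.array(d["R"]); t=np.array(d["t"])
    else:
        M=np.array(d["mount"]); T=np.eye(4); r=np.array(s["tcp_rot"])
        T[:3,:3]=Ro.from_rotvec(r).as_matrix() if r.size==3 else r; T[:3,3]=s["tcp_pos"]
        W=np.linalg.inv(T@M); R=W[:3,:3]; t=W[:3,3]
    im=np.array(d["image"])
    if f: cv2.imwrite("pics/"+f,im[:,:,::-1]); np.savez("pics/"+f+".npz",im=im,K=K,R=R,t=t)
    return im,K,R,t
def ray(c,uv,z):
    im,K,R,t=c; C=-R.T@t; uv=np.atleast_2d(uv)
    D=np.c_[uv,np.ones(len(uv))]@np.linalg.inv(K).T@R
    return C+D*((z-C[2])/D[:,2])[:,None]
def proj(c,X):
    im,K,R,t=c; p=(np.atleast_2d(X)@R.T+t)@K.T; return p[:,:2]/p[:,2:]
E
python3 - <<'E'
from h import *
a=snap("scene","s0.png");b=snap("top","t0.png")
for c in(a,b):print(-c[2].T@c[3],c[1][0,0])
print(env.observe())
E
```

```text
pics
[0.95683959 0.300955   0.87674805] 400.2539149343644
[0.44352272 0.01646898 1.11980932] 351.07421670043374
{'time': 0.1, 'q': array([ 1.11600321e+00,  3.42617874e-01,  1.52491496e+00,  8.70618877e-06,
        1.27540371e+00, -1.46006303e-01]), 'dq': array([ 0.00066261, -0.00044317, -0.00214764,  0.0008287 ,  0.00033955,
        0.00154541]), 'tau': array([ 2.46225805e-03, -4.32001090e+01, -2.44696087e+01,  7.21752131e-02,
        5.24722086e-02, -1.43629663e-06]), 'tcp_pos': array([0.15938124, 0.49987406, 0.24813498]), 'tcp_rot': array([ 0.24135226,  1.55758207, -0.24337151]), 'force': array([-0.33574017, -0.2069026 ,  0.9665739 ]), 'ft_torque': array([ 0.00896587,  0.00891019, -0.00753926]), 'gripper_width': 0.9978610594843978}
```

View pics/s0.png

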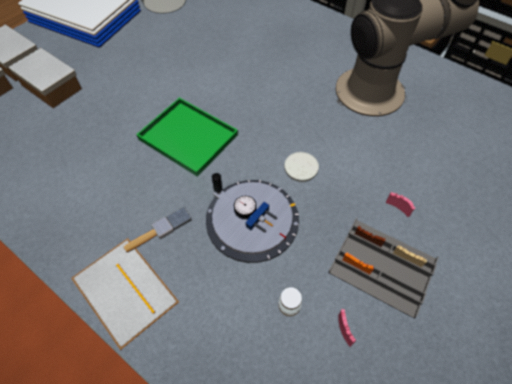

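View pics/t0.png

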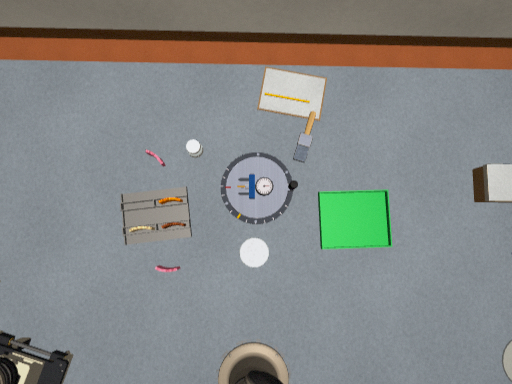

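The top view shows the gauge at about (257,187) with its handle at (293,184). The yellow zero tick is at (238,217) and the pointer at (228,187), so the swivel stands near −60°. The rack holds cream (140,229), brown (174,225) and orange (170,201). The fourth place, near (137,205), looks empty. The tray is at (354,219), and the pink decoys lie outside the rack.

```bash
python3 - <<'E'
from h import *
d=np.load("pics/t0.png.npz"); c=(d["im"],d["K"],d["R"],d["t"]); im=c[0]; hsv=cv2.cvtColor(im,cv2.COLOR_RGB2HSV)
def blobs(m,z,name,box=None,mn=4):
    m=m.astype(np.uint8)
    if box: k=np.zeros_like(m);k[box[1]:box[3],box[0]:box[2]]=1;m=m*k
    n,l,s,ce=cv2.connectedComponentsWithStats(m)
    for i in range(1,n):
        if s[i,4]>=mn:
            p=np.argwhere(l==i)[:,::-1].astype(np.float32); P=ray(c,p,z)[:,:2]
            r=cv2.minAreaRect(P.astype(np.float32)*1000)
            print(name,s[i,4],ce[i].round(1),P.mean(0).round(4),np.round(r[0]),np.round(r[1]),round(r[2],1))
H,S,V=[hsv[...,i].astype(int) for i in range(3)]
blobs((H>50)&(H<70)&(S>150),.024,"tray",mn=50)
blobs((V<60),.096,"handle",(280,170,305,200),10)
# flange: dark ring, ellipse on the bench plane
g=((V<95)).astype(np.uint8); k=np.zeros_like(g);k[145:232,214:300]=1
cn=max(cv2.findContours(g*k,cv2.RETR_EXTERNAL,cv2.CHAIN_APPROX_NONE)[0],key=cv2.contourArea)
hull=cv2.convexHull(cn)
P=ray(c,cn[:,0].astype(float),.010)[:,:2]
(x,y),r=cv2.minEnclosingCircle((P*1000).astype(np.float32));print("flange",x,y,r)
A=np.c_[2*P,np.ones(len(P))];
w=np.ones(len(P),bool)
for _ in range(6):
    s=np.linalg.lstsq(A[w],(P[w]**2).sum(1),rcond=None)[0];R=np.sqrt(s[2]+s[0]**2+s[1]**2);e=abs(np.hypot(*(P-s[:2]).T)-R);w=e<.004
print("flange fit",s[:2],R,w.sum())
blobs((H>18)&(H<35)&(S>140)&(V>120),.010,"yellow",(214,145,300,232),2)
blobs(((H<6)|(H>174))&(S>120)&(V>90),.024,"red",(214,145,300,232),2)
blobs((H>105)&(H<125)&(S>150),.050,"blue",(214,145,300,232),5)
for n,m in [("orange",(H>7)&(H<16)&(S>190)&(V>150)),("cream",(H>14)&(H<25)&(S>60)&(V>150)),("brown",(H<12)&(S>110)&(V<140))]:
    blobs(m,.045,n,(115,180,200,250),8)
q=im[180:250,115:200]
cv2.imwrite("pics/c.png",cv2.resize(np.hstack([q,im[180:250,215:300]])[:,:,::-1],None,fx=4.5,fy=4.5,interpolation=cv2.INTER_CUBIC))
st=env.observe();M=Ro.from_rotvec(st["tcp_rot"]).as_matrix();print(M.round(3))
E
```

```text
tray 3936 [354.3 219. ] [ 0.4838 -0.3136] [ 484. -314.] [176. 222.] 2.3
handle 63 [292.3 184.9] [ 0.5798 -0.1098] [ 580. -110.] [21. 27.] 45.3
flange 549.366943359375 -57.549957275390625 94.1339340209961
flange fit [ 0.58022036 -0.02061287] 0.09853561664413747 62
yellow 6 [240.5 186. ] [0.5861 0.045 ] [586.  45.] [ 0. 16.] 0.6
yellow 11 [238.5 215.3] [0.4929 0.05  ] [493.  50.] [ 6. 14.] 57.0
red 6 [227.5 187. ] [0.5807 0.0854] [581.  85.] [ 0. 16.] 0.6
blue 131 [251.5 185.9] [0.5818 0.0101] [581.  10.] [68. 15.] 0.6
cream 38 [172.1 198.6] [0.5406 0.2525] [541. 253.] [ 9. 49.] 0.5
cream 9 [160.6 200.6] [0.5343 0.2874] [533. 287.] [ 7. 11.] 46.6
cream 37 [135.4 228. ] [0.4503 0.36  ] [451. 360.] [11. 40.] 14.6
cream 23 [147.3 227.4] [0.4524 0.3244] [452. 324.] [ 9. 21.] 0.4
brown 20 [170.1 224. ] [0.4632 0.2561] [463. 253.] [ 6. 30.] 0.4
[[-0.001  0.304  0.953]
 [-0.001  0.953 -0.304]
 [-1.    -0.001 -0.   ]]
```

View pics/c.png

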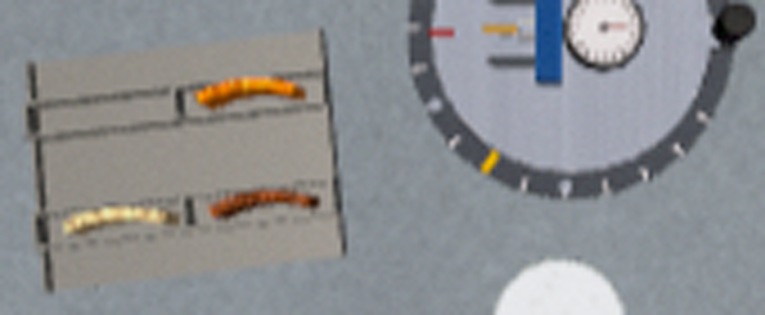

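The gauge centre is about (0.581, −0.005) and the pointer faces 90° (+y), so the zero tick faces 150°. At +45° the feet face 195° and the handle ends near (0.685, 0.023). The sherds' convex sides face about +x. I'm flying over the gauge for a wrist look.

```bash
cat >> h.py <<'E'
def go(x,y,z,yaw):
    s=env.observe(); M=Ro.from_rotvec(s["tcp_rot"]).as_matrix(); p=np.array(s["tcp_pos"])
    a=np.degrees(np.arctan2(M[1,1],M[0,1])); d=M.T@(np.array([x,y,z])-p)
    e=(yaw-a+180)%360-180
    print("now",p.round(4),"yaw",round(a,2),"-> x %.4f y %.4f z %.4f rx %.2f"%(*d,-e))
E
python3 -m handwheel '[{"gripper":-1,"x":-0.02,"y":-0.345,"z":0.5,"rx":72},{"gripper":-1,"x":-0.02,"y":-0.345,"z":0.5,"rx":72},{"gripper":-1,"x":-0.02,"y":-0.345,"z":0.5,"rx":72},{"gripper":-1,"x":-0.02,"y":-0.345,"z":0.5,"rx":72},{"gripper":-1,"x":-0.02,"y":-0.345,"z":0.5,"rx":72},{"gripper":-1,"x":-0.02,"y":-0.345,"z":0.5,"rx":72},{"gripper":-1,"x":-0.02,"y":-0.345,"z":0.5,"rx":72},{"gripper":-1,"x":-0.02,"y":-0.345,"z":0.5,"rx":72},{"gripper":-1,"x":-0.02,"y":-0.345,"z":0.5,"rx":72},{"gripper":-1,"x":-0.02,"y":-0.345,"z":0.5,"rx":72}]'
python3 - <<'E'
from h import *
c=snap("wrist","w1.png"); go(.58,-.112,.15,0)
print(-c[2].T@c[3], c[1][0,0], proj(c,[[.581,-.005,.024],[.58,-.112,.096]]))
E
```

```text
now [0.1594 0.4999 0.2482] yaw 72.31 -> x 0.0987 y -0.4550 z 0.5867 rx 72.31
[0.09599984 0.52091443 0.3842252 ] 279.5372410307065 [[ 57.97659396 467.76548877]
 [-33.60561444 537.64710123]]$[0]: bad value
```

View pics/w1.png

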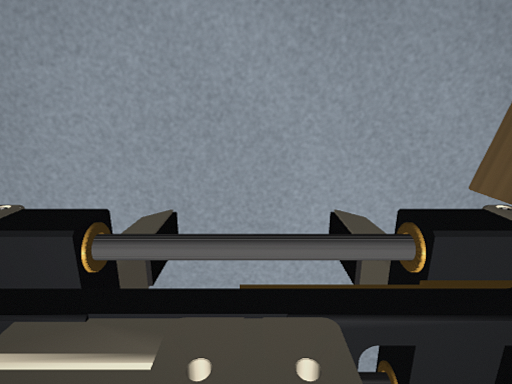

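The call was refused with a bad value and the arm did not move. The wrist view shows the fingers at row 210 and below, with bare bench above. I'll try smaller rows.

```bash
python3 -m handwheel --help | head -30; python3 -m handwheel '[{"gripper":-1,"x":-0.02,"y":-0.0345,"z":0.05,"rx":10},{"gripper":-1,"x":-0.02,"y":-0.069,"z":0.1,"rx":20},{"gripper":-1,"x":-0.02,"y":-0.1035,"z":0.15,"rx":30},{"gripper":-1,"x":-0.02,"y":-0.138,"z":0.2,"rx":40},{"gripper":-1,"x":-0.02,"y":-0.1725,"z":0.25,"rx":50},{"gripper":-1,"x":-0.02,"y":-0.207,"z":0.3,"rx":60},{"gripper":-1,"x":-0.02,"y":-0.2415,"z":0.35,"rx":70},{"gripper":-1,"x":-0.02,"y":-0.276,"z":0.4,"rx":72},{"gripper":-1,"x":-0.02,"y":-0.3105,"z":0.45,"rx":72},{"gripper":-1,"x":-0.02,"y":-0.345,"z":0.5,"rx":72}]'
```

```text
invalid input: not JSON, or not a number
$[0]: bad value
```

```bash
python3 -m handwheel '[{"gripper":-1,"x":-0.02,"y":-0.0345,"z":0.05,"rx":10,"ry":0,"rz":0},{"gripper":-1,"x":-0.02,"y":-0.069,"z":0.1,"rx":20,"ry":0,"rz":0},{"gripper":-1,"x":-0.02,"y":-0.1035,"z":0.15,"rx":30,"ry":0,"rz":0},{"gripper":-1,"x":-0.02,"y":-0.138,"z":0.2,"rx":40,"ry":0,"rz":0},{"gripper":-1,"x":-0.02,"y":-0.1725,"z":0.25,"rx":50,"ry":0,"rz":0},{"gripper":-1,"x":-0.02,"y":-0.207,"z":0.3,"rx":60,"ry":0,"rz":0},{"gripper":-1,"x":-0.02,"y":-0.2415,"z":0.35,"rx":70,"ry":0,"rz":0},{"gripper":-1,"x":-0.02,"y":-0.276,"z":0.4,"rx":72,"ry":0,"rz":0},{"gripper":-1,"x":-0.02,"y":-0.3105,"z":0.45,"rx":72,"ry":0,"rz":0},{"gripper":-1,"x":-0.02,"y":-0.345,"z":0.5,"rx":72,"ry":0,"rz":0}]'
python3 - <<'E'
from h import *
c=snap("wrist","w2.png"); go(.58,-.112,.15,0)
print(-c[2].T@c[3], c[1][0,0], proj(c,[[.581,-.005,.024],[.58,-.112,.096]]))
E
```

```text
time: 1.4
tcp_pos: [0.5319, 0.0177, 0.2686]
tcp_rot: [1.206, 1.212, -1.205]
force: [0.4, 1.3, 0.7]
gripper_width: 1.002
now [0.5357 0.012  0.268 ] yaw 0.08 -> x 0.1186 y 0.0438 z 0.1236 rx 0.08
[0.5318705  0.0851247  0.40467017] 279.5372410307065 [[287.76112789 179.02389606]
 [290.8446791  275.93886963]]
```

View pics/w2.png

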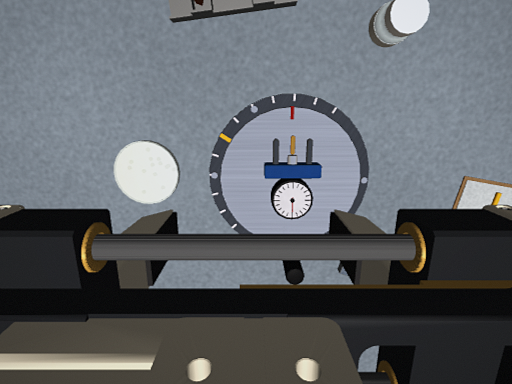

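This view shows the flange centred near (289,170), the yellow tick at (225,139), the red pointer at (292,113), the feet tips at (276,140) and (309,140), and the handle at (294,272). I'll measure from a settled frame.

```bash
python3 - <<'E'
from h import *
c=snap("wrist","w3.png"); im=c[0]; hsv=cv2.cvtColor(im,cv2.COLOR_RGB2HSV); H,S,V=[hsv[...,i].astype(int) for i in range(3)]
yx=np.mgrid[0:384,0:512]; box=(yx[1]>200)&(yx[1]<380)&(yx[0]<205)
def m(mask,z,n):
    p=np.argwhere(mask)[:,::-1].astype(float); P=ray(c,p,z)[:,:2]; print(n,len(p),p.mean(0).round(1),P.mean(0).round(4)); return P
y=m(box&(H>18)&(H<32)&(S>140)&(V>120)&(yx[1]<250),.010,"yellow").mean(0)
r=m(box&((H<6)|(H>174))&(S>150)&(V>90)&(yx[0]<125),.024,"red").mean(0)
b=m(box&(H>105)&(H<125)&(S>150),.050,"blue"); print(b.min(0),b.max(0))
# flange outer circle: last dark pixel along rays (upper half)
c0=proj(c,[[.581,-.005,.01]])[0]; pts=[]
for a in np.radians(np.arange(180,361,3)):
    q=[(c0+k*np.array([np.cos(a),np.sin(a)])) for k in np.arange(65,95,.25)]
    v=[cv2.getRectSubPix(V.astype(np.float32),(1,1),tuple(map(float,w)))[0,0] for w in q]
    i=[j for j in range(len(v)-4) if v[j]<85 and v[j+4]>=85]
    if i: pts.append(q[i[-1]+2])
P=ray(c,pts,.010)[:,:2];w=np.ones(len(P),bool)
for _ in range(6):
    s=np.linalg.lstsq(np.c_[2*P[w],np.ones(w.sum())],(P[w]**2).sum(1),rcond=None)[0];R=np.sqrt(s[2]+s[0]**2+s[1]**2);w=abs(np.hypot(*(P-s[:2]).T)-R)<.0015
print("flange",s[:2],R,w.sum(),len(P))
for n,v in(("y",y),("r",r)): d=v-s[:2]; print(n,np.degrees(np.arctan2(d[1],d[0])),np.hypot(*d))
dark=box&(V<75)&(yx[0]>130)&(yx[0]<165)&(((yx[1]>268)&(yx[1]<285))|((yx[1]>302)&(yx[1]<318)))
for lo,hi in((268,285),(302,318)):
    k=np.argwhere(dark&(yx[1]>lo)&(yx[1]<hi))[:,::-1]; t=k[:,1].min(); print("foot tip",k[:,0].mean(),t,ray(c,[[k[:,0].mean(),t]],.040)[0])
go(.58,-.112,.17,0); print(env.observe()["q"].round(2))
E
```

```text
yellow 53 [221.6 132.6] [0.4931 0.0511]
red 30 [288.4 107. ] [0.583  0.0852]
blue 822 [289.  165.5] [0.5829 0.0123]
[0.54683109 0.00245447] [0.61938521 0.02208059]
flange [ 0.58357197 -0.00425003] 0.11470202292125495 56 60
y 148.5656480943692 0.10605314116435065
r 90.37672030008923 0.08947123077513805
foot tip 273.38732394366195 134 [0.56279985 0.05152256 0.04      ]
foot tip 306.37820512820514 133 [0.60515188 0.05282483 0.04      ]
now [0.5335 0.0149 0.2677] yaw 0.0 -> x 0.0979 y 0.0464 z 0.1268 rx 0.00
[-0.11  0.34  1.47 -0.    1.33 -0.11]
```

```bash
python3 -m handwheel '[{"gripper":-1,"x":0.03,"y":0.02,"z":0.05,"rx":0,"ry":0,"rz":0},{"gripper":-1,"x":0.06,"y":0.04,"z":0.1,"rx":0,"ry":0,"rz":0},{"gripper":-1,"x":0.09,"y":0.0495,"z":0.128,"rx":0,"ry":0,"rz":0},{"gripper":-1,"x":0.09,"y":0.0495,"z":0.128,"rx":0,"ry":0,"rz":0},{"gripper":-1,"x":0.11,"y":0.0495,"z":0.128,"rx":0,"ry":0,"rz":0},{"gripper":-1,"x":0.14,"y":0.0495,"z":0.128,"rx":0,"ry":0,"rz":0},{"gripper":-1,"x":0.17,"y":0.0495,"z":0.128,"rx":0,"ry":0,"rz":0},{"gripper":-1,"x":0.183,"y":0.0495,"z":0.128,"rx":0,"ry":0,"rz":0},{"gripper":0.2,"x":0.183,"y":0.0495,"z":0.128,"rx":0,"ry":0,"rz":0},{"gripper":1,"x":0.183,"y":0.0495,"z":0.128,"rx":0,"ry":0,"rz":0}]'
python3 -m handwheel '[{"gripper":1,"x":0,"y":0,"z":0,"rx":0,"ry":0,"rz":0},{"gripper":1,"x":0,"y":0,"z":0,"rx":0,"ry":0,"rz":0},{"gripper":1,"x":0,"y":0,"z":0,"rx":0,"ry":0,"rz":0},{"gripper":1,"x":0,"y":0,"z":0,"rx":0,"ry":0,"rz":0},{"gripper":1,"x":0,"y":0,"z":0,"rx":0,"ry":0,"rz":0},{"gripper":1,"x":0,"y":0,"z":0,"rx":0,"ry":0,"rz":0},{"gripper":1,"x":0,"y":0,"z":0,"rx":0,"ry":0,"rz":0},{"gripper":1,"x":0,"y":0,"z":0,"rx":0,"ry":0,"rz":0},{"gripper":1,"x":0,"y":0,"z":0,"rx":0,"ry":0,"rz":0},{"gripper":1,"x":0,"y":0,"z":0,"rx":0,"ry":0,"rz":0}]'
```

```text
time: 2.75
tcp_pos: [0.5821, -0.108, 0.0872]
tcp_rot: [1.206, 1.21, -1.204]
force: [-0.5, -0.3, 0.2]
gripper_width: 0.835
time: 4.0
tcp_pos: [0.5805, -0.1082, 0.0857]
tcp_rot: [1.205, 1.213, -1.206]
force: [-5.9, -0.5, 3.7]
gripper_width: 0.253
```

Handle gripped, with an opening of about 24 mm. Turning it now.

```bash
python3 -m handwheel '[{"gripper":1,"x":0,"y":0.0098,"z":-0.0004,"rx":-5.2,"ry":0,"rz":0},{"gripper":1,"x":0,"y":0.0196,"z":-0.0018,"rx":-10.45,"ry":0,"rz":0},{"gripper":1,"x":0,"y":0.0292,"z":-0.004,"rx":-15.7,"ry":0,"rz":0},{"gripper":1,"x":0,"y":0.0385,"z":-0.0071,"rx":-20.9,"ry":0,"rz":0},{"gripper":1,"x":0,"y":0.0475,"z":-0.011,"rx":-26.1,"ry":0,"rz":0},{"gripper":1,"x":0,"y":0.0562,"z":-0.0158,"rx":-31.35,"ry":0,"rz":0},{"gripper":1,"x":0,"y":0.0644,"z":-0.0213,"rx":-36.6,"ry":0,"rz":0},{"gripper":1,"x":0,"y":0.072,"z":-0.0275,"rx":-41.8,"ry":0,"rz":0},{"gripper":1,"x":0,"y":0.079,"z":-0.0343,"rx":-47,"ry":0,"rz":0},{"gripper":1,"x":0,"y":0.0854,"z":-0.0419,"rx":-52.25,"ry":0,"rz":0}]'
python3 -m handwheel '[{"gripper":1,"x":0,"y":0.0098,"z":-0.0004,"rx":-5.2,"ry":0,"rz":0},{"gripper":1,"x":0,"y":0.0196,"z":-0.0018,"rx":-10.45,"ry":0,"rz":0},{"gripper":1,"x":0,"y":0.0292,"z":-0.004,"rx":-15.7,"ry":0,"rz":0},{"gripper":1,"x":0,"y":0.0385,"z":-0.0071,"rx":-20.9,"ry":0,"rz":0},{"gripper":1,"x":0,"y":0.0475,"z":-0.011,"rx":-26.1,"ry":0,"rz":0},{"gripper":1,"x":0,"y":0.0562,"z":-0.0158,"rx":-31.35,"ry":0,"rz":0},{"gripper":1,"x":0,"y":0.0644,"z":-0.0213,"rx":-36.6,"ry":0,"rz":0},{"gripper":1,"x":0,"y":0.072,"z":-0.0275,"rx":-41.8,"ry":0,"rz":0},{"gripper":1,"x":0,"y":0.079,"z":-0.0343,"rx":-47,"ry":0,"rz":0},{"gripper":1,"x":0,"y":0.0854,"z":-0.0419,"rx":-52.25,"ry":0,"rz":0}]'
python3 -m handwheel '[{"gripper":1,"x":0,"y":0,"z":0,"rx":0,"ry":0,"rz":0},{"gripper":1,"x":0,"y":0,"z":0,"rx":0,"ry":0,"rz":0},{"gripper":0.2,"x":0,"y":0,"z":0,"rx":0,"ry":0,"rz":0},{"gripper":-0.2,"x":0,"y":0,"z":0,"rx":0,"ry":0,"rz":0},{"gripper":-0.2,"x":0,"y":0,"z":0,"rx":0,"ry":0,"rz":0},{"gripper":-0.2,"x":-0.02,"y":0,"z":0,"rx":0,"ry":0,"rz":0},{"gripper":-0.2,"x":-0.05,"y":0,"z":0,"rx":0,"ry":0,"rz":0},{"gripper":-0.2,"x":-0.1,"y":0,"z":0,"rx":0,"ry":0,"rz":0},{"gripper":-0.2,"x":-0.14,"y":0,"z":0,"rx":0,"ry":0,"rz":0},{"gripper":-0.2,"x":-0.16,"y":0,"z":0,"rx":0,"ry":0,"rz":0}]'
python3 - <<'E'
from h import *
c=snap("top","t1.png")
cv2.imwrite("pics/c1.png",cv2.resize(c[0][140:260,110:310][:,:,::-1],None,fx=4,fy=4,interpolation=cv2.INTER_CUBIC))
go(.45,.23,.28,6)
E
```

```text
time: 5.25
tcp_pos: [0.6507, -0.0722, 0.0836]
tcp_rot: [0.499, 1.546, -0.53]
force: [-68.2, -22.6, 31.7]
gripper_width: 0.889
time: 6.5
tcp_pos: [0.684, 0.0202, 0.0849]
tcp_rot: [-0.204, 1.565, 0.196]
force: [-3.4, -23.2, -6.2]
gripper_width: 0.886
time: 7.75
tcp_pos: [0.6863, 0.0275, 0.2487]
tcp_rot: [-0.203, 1.556, 0.202]
force: [0.1, -0.3, 0.4]
gripper_width: 0.6
now [0.6868 0.0275 0.2508] yaw 104.81 -> x -0.0312 y 0.2563 z -0.1769 rx 98.81
```

View pics/c1.png

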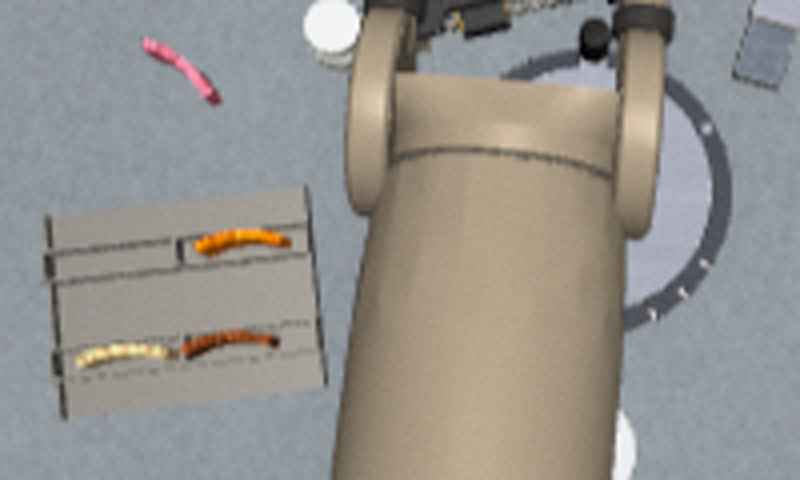

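In this picture the handle is near crop (595,40), about one click short of the target. The fingers were forced open during the turn, so the handle lagged. The rack still shows three sherds, with the fourth place empty, but brown seems to have moved towards cream. Next I'll measure the swivel angle.

```bash
cat >> h.py <<'E'
def swiv(c,box=None):
    hsv=cv2.cvtColor(c[0],cv2.COLOR_RGB2HSV);H,S,V=[hsv[...,i].astype(int) for i in range(3)]
    for n,m,z in(("red",((H<6)|(H>174))&(S>140)&(V>80),.024),("yel",(H>18)&(H<35)&(S>140)&(V>110),.010),("blue",(H>105)&(H<125)&(S>150),.05)):
        k,l,s,ce=cv2.connectedComponentsWithStats(m.astype(np.uint8))
        for i in range(1,k):
            if s[i,4]>5:
                P=ray(c,np.argwhere(l==i)[:,::-1].astype(float),z)[:,:2].mean(0);d=P-[.5835,-.005]
                if np.hypot(*d)<.12: print(n,s[i,4],ce[i].round(0),P.round(4),"ang %.1f r %.3f"%(np.degrees(np.arctan2(d[1],d[0]))%360,np.hypot(*d)))
E
python3 - <<'E'
from h import *
c=snap("wrist","w4.png"); swiv(c)
E
```

```text
red 9 [270.   1.] [ 0.5003 -0.0025] ang 178.3 r 0.083
yel 68 [315.  10.] [0.4915 0.0519] ang 148.3 r 0.108
yel 85 [261.  29.] [ 0.5267 -0.0049] ang 179.9 r 0.057
blue 1225 [252.  60.] [ 0.5693 -0.0049] ang 179.5 r 0.014
```

View pics/w4.png

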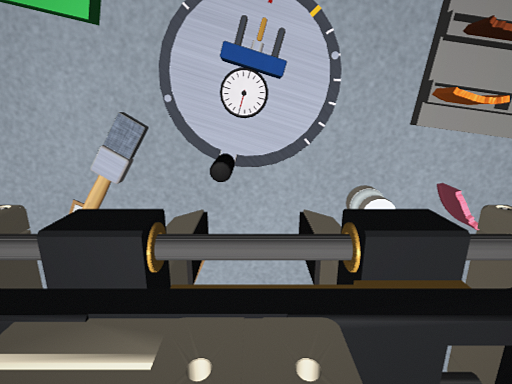

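The swivel is at +30°: the pointer faces about 179° and the zero tick 149°. I'll push the last click with the closed fingers, which are rigid.

```bash
python3 -m handwheel '[{"gripper":1,"x":0,"y":-0.045,"z":-0.003,"rx":0,"ry":0,"rz":0},{"gripper":1,"x":0,"y":-0.09,"z":-0.006,"rx":0,"ry":0,"rz":0},{"gripper":1,"x":0,"y":-0.09,"z":-0.006,"rx":0,"ry":0,"rz":0},{"gripper":1,"x":0,"y":-0.09,"z":-0.006,"rx":0,"ry":0,"rz":0},{"gripper":1,"x":0.04,"y":-0.09,"z":-0.006,"rx":0,"ry":0,"rz":0},{"gripper":1,"x":0.08,"y":-0.09,"z":-0.006,"rx":0,"ry":0,"rz":0},{"gripper":1,"x":0.12,"y":-0.09,"z":-0.006,"rx":0,"ry":0,"rz":0},{"gripper":1,"x":0.15,"y":-0.09,"z":-0.006,"rx":0,"ry":0,"rz":0},{"gripper":1,"x":0.166,"y":-0.09,"z":-0.006,"rx":0,"ry":0,"rz":0},{"gripper":1,"x":0.166,"y":-0.09,"z":-0.006,"rx":0,"ry":0,"rz":0}]'
python3 -m handwheel '[{"gripper":1,"x":0,"y":0.008,"z":0.0007,"rx":0,"ry":0,"rz":0},{"gripper":1,"x":0,"y":0.016,"z":0.0014,"rx":0,"ry":0,"rz":0},{"gripper":1,"x":0,"y":0.024,"z":0.002,"rx":0,"ry":0,"rz":0},{"gripper":1,"x":0,"y":0.03,"z":0.0026,"rx":0,"ry":0,"rz":0},{"gripper":1,"x":0,"y":0.036,"z":0.003,"rx":0,"ry":0,"rz":0},{"gripper":1,"x":0,"y":0.041,"z":0.0035,"rx":0,"ry":0,"rz":0},{"gripper":1,"x":0,"y":0.046,"z":0.004,"rx":0,"ry":0,"rz":0},{"gripper":1,"x":0,"y":0.05,"z":0.0043,"rx":0,"ry":0,"rz":0},{"gripper":1,"x":0,"y":0.053,"z":0.0045,"rx":0,"ry":0,"rz":0},{"gripper":1,"x":0,"y":0.056,"z":0.0046,"rx":0,"ry":0,"rz":0}]'
python3 -m handwheel '[{"gripper":1,"x":0,"y":0,"z":0,"rx":0,"ry":0,"rz":0},{"gripper":1,"x":0,"y":-0.01,"z":0,"rx":0,"ry":0,"rz":0},{"gripper":1,"x":0,"y":-0.03,"z":0,"rx":0,"ry":0,"rz":0},{"gripper":0,"x":-0.04,"y":-0.03,"z":0,"rx":0,"ry":0,"rz":0},{"gripper":0,"x":-0.09,"y":-0.03,"z":0,"rx":0,"ry":0,"rz":0},{"gripper":0,"x":-0.14,"y":0,"z":0.02,"rx":0,"ry":0,"rz":0},{"gripper":0,"x":-0.18,"y":0.02,"z":0.02,"rx":0,"ry":0,"rz":0},{"gripper":0,"x":-0.18,"y":0.03,"z":0.02,"rx":0,"ry":0,"rz":0},{"gripper":0,"x":-0.18,"y":0.03,"z":0.02,"rx":0,"ry":0,"rz":0},{"gripper":0,"x":-0.18,"y":0.03,"z":0.02,"rx":0,"ry":0,"rz":0}]'
python3 - <<'E'
from h import *
c=snap("wrist","w5.png"); swiv(c); go(.46,.21,.28,6)
E
```

```text
time: 9.1
tcp_pos: [0.7018, -0.06, 0.0787]
tcp_rot: [-0.203, 1.563, 0.204]
force: [-0.1, -0.4, 0.2]
gripper_width: 0.006
time: 10.35
tcp_pos: [0.6933, -0.0089, 0.0804]
tcp_rot: [-0.208, 1.559, 0.198]
force: [4.3, -20.3, -2.1]
gripper_width: 0.004
time: 11.6
tcp_pos: [0.7036, 0.0277, 0.2578]
tcp_rot: [-0.202, 1.564, 0.203]
force: [-0.1, 0.3, -0.1]
gripper_width: 0.5
yel 38 [316.   2.] [0.4936 0.0513] ang 148.0 r 0.106
yel 79 [253.  15.] [ 0.5268 -0.0188] ang 193.7 r 0.058
blue 1255 [252.  47.] [ 0.5702 -0.0082] ang 193.4 r 0.014
now [0.7037 0.0275 0.2579] yaw 104.77 -> x -0.0214 y 0.2386 z -0.1892 rx 98.77
```

The swivel is at +45°: stem 193.5° against tick 148.3°. Next is a look at the rack.

```bash
python3 -m handwheel '[{"gripper":0,"x":-0.02,"y":0.028,"z":-0.016,"rx":10.5,"ry":0,"rz":0},{"gripper":0,"x":-0.02,"y":0.056,"z":-0.032,"rx":21,"ry":0,"rz":0},{"gripper":0,"x":-0.02,"y":0.084,"z":-0.048,"rx":31.5,"ry":0,"rz":0},{"gripper":0,"x":-0.02,"y":0.112,"z":-0.064,"rx":42,"ry":0,"rz":0},{"gripper":0,"x":-0.02,"y":0.14,"z":-0.08,"rx":52.5,"ry":0,"rz":0},{"gripper":0,"x":-0.02,"y":0.168,"z":-0.096,"rx":63,"ry":0,"rz":0},{"gripper":0,"x":-0.02,"y":0.196,"z":-0.112,"rx":73.5,"ry":0,"rz":0},{"gripper":0,"x":-0.02,"y":0.224,"z":-0.128,"rx":84,"ry":0,"rz":0},{"gripper":0,"x":-0.02,"y":0.252,"z":-0.144,"rx":94.5,"ry":0,"rz":0},{"gripper":0,"x":-0.02,"y":0.2526,"z":-0.144,"rx":98.8,"ry":0,"rz":0}]'
python3 - <<'E'
from h import *
snap("top","t2.png");snap("top","t2.png"); c=snap("wrist","w6.png"); go(.45,.3,.15,6)
E
```

```text
time: 12.9
tcp_pos: [0.4989, 0.2366, 0.2792]
tcp_rot: [1.132, 1.257, -1.134]
force: [-1.4, -1.0, -0.1]
gripper_width: 0.5
now [0.5003 0.2353 0.2792] yaw 6.07 -> x 0.1292 y -0.0431 z -0.0697 rx 0.07
```

View pics/w6.png

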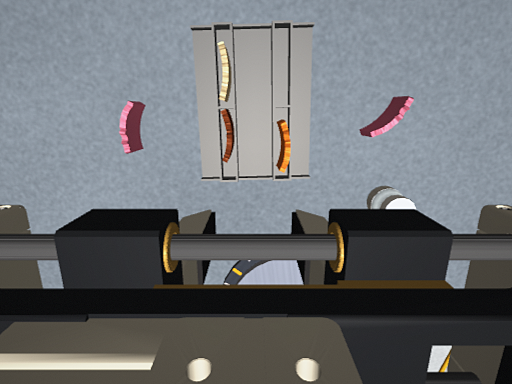

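The rack holds cream (223,70), brown (227,135) and orange (284,145), all convex to the right (+x). The black place is empty.

```bash
cat >> h.py <<'E'
def sherds(c,zt=.050,reg=None,show=True):
    hsv=cv2.cvtColor(c[0],cv2.COLOR_RGB2HSV);H,S,V=[hsv[...,i].astype(int) for i in range(3)]
    out={}
    for n,m in(("orange",(H>7)&(H<17)&(S>200)&(V>140)),("cream",(H>13)&(H<30)&(S>45)&(S<170)&(V>140)),("brown",(H<14)&(S>130)&(V>50)&(V<150))):
        m=cv2.morphologyEx(m.astype(np.uint8),cv2.MORPH_CLOSE,np.ones((5,5)))
        k,l,s,ce=cv2.connectedComponentsWithStats(m)
        for i in range(1,k):
            if s[i,4]<40: continue
            p=np.argwhere(l==i)[:,::-1].astype(float);P=ray(c,p,zt)[:,:2]
            if reg is not None and not(reg[0]<P[:,0].mean()<reg[1] and reg[2]<P[:,1].mean()<reg[3]): continue
            r=cv2.minAreaRect((P*1000).astype(np.float32)); b=cv2.boxPoints(r); 
            e=b[1]-b[0]; f=b[2]-b[1]; L=e if np.hypot(*e)>np.hypot(*f) else f
            a=np.degrees(np.arctan2(L[1],L[0]))-90; a=(a+90)%180-90
            print(n,s[i,4],ce[i].round(0),"ctr",np.round(r[0],1),"size",np.round(sorted(r[1]),1),"normal %.1f"%a)
E
python3 - <<'E'
from h import *
d=np.load("pics/w6.png.npz"); c=(d["im"],d["K"],d["R"],d["t"]); print("cam",-c[2].T@c[3])
sherds(c,reg=(.38,.65,.18,.45))
im=c[0]; hsv=cv2.cvtColor(im,cv2.COLOR_RGB2HSV)
print(hsv[60:64:2,216:232].tolist()[0])
# rack outline corners (pixels from view) at bench-rim 0.026
print(ray(c,[[192,29],[313,25],[203,178],[310,178]],.026).round(3))
E
```

```text
cam [0.49347171 0.30271756 0.41518787]
orange 224 [285. 144.] ctr [538.4 265. ] size [11.8 62.4] normal 4.9
cream 379 [224.  71.] ctr [451.9 345.9] size [12.4 65.2] normal 6.4
brown 271 [228. 135.] ctr [462.8 270. ] size [13.  66.3] normal 4.4
brown 185 [281. 145.] ctr [533.  265.2] size [ 9.1 63.5] normal 7.2
[[0, 0, 6], [23, 10, 105], [17, 10, 177], [15, 6, 164], [120, 3, 158], [18, 46, 200], [25, 67, 246], [26, 62, 246], [25, 61, 244], [26, 60, 244], [26, 55, 253], [23, 79, 231], [18, 137, 56], [17, 43, 106], [10, 10, 159], [30, 5, 170]]
[[0.406 0.395 0.026]
 [0.557 0.416 0.026]
 [0.431 0.205 0.026]
 [0.584 0.221 0.026]]
```

```bash
python3 -m handwheel '[{"gripper":0,"x":0.05,"y":-0.012,"z":-0.04,"rx":0,"ry":0,"rz":0},{"gripper":0,"x":0.08,"y":-0.025,"z":-0.08,"rx":0,"ry":0,"rz":0},{"gripper":0,"x":0.11,"y":-0.0333,"z":-0.1148,"rx":0,"ry":0,"rz":0},{"gripper":0,"x":0.13,"y":-0.0333,"z":-0.1148,"rx":0,"ry":0,"rz":0},{"gripper":0,"x":0.16,"y":-0.0333,"z":-0.1148,"rx":0,"ry":0,"rz":0},{"gripper":0,"x":0.19,"y":-0.0333,"z":-0.1148,"rx":0,"ry":0,"rz":0},{"gripper":0,"x":0.215,"y":-0.0333,"z":-0.1148,"rx":0,"ry":0,"rz":0},{"gripper":0,"x":0.228,"y":-0.0333,"z":-0.1148,"rx":0,"ry":0,"rz":0},{"gripper":0,"x":0.228,"y":-0.0333,"z":-0.1148,"rx":0,"ry":0,"rz":0},{"gripper":0,"x":0.228,"y":-0.0333,"z":-0.1148,"rx":0,"ry":0,"rz":0}]'
python3 - <<'E'
from h import *
go(.455,.346,.0505,6.5); c=snap("wrist","w7.png"); sherds(c,reg=(.38,.65,.18,.45))
E
```

```text
time: 14.3
tcp_pos: [0.4559, 0.3466, 0.0526]
tcp_rot: [1.133, 1.256, -1.13]
force: [-0.7, -0.4, -0.1]
gripper_width: 0.499
now [0.4559 0.3466 0.0526] yaw 6.01 -> x 0.0021 y -0.0009 z 0.0005 rx -0.49
cream 803 [245. 202.] ctr [449.7 367.2] size [ 8.2 33.1] normal 16.6
cream 95 [165. 255.] ctr [408.9 333.2] size [ 2.  18.2] normal 3.5
cream 92 [341. 255.] ctr [505.4 342.6] size [ 2.  18.2] normal 8.3
cream 351 [244. 272.] ctr [453.  327.3] size [ 8.  17.7] normal -11.3
```

```bash
python3 -m handwheel '[{"gripper":0,"x":0.0015,"y":0,"z":0,"rx":0,"ry":0,"rz":0},{"gripper":0.5,"x":0.0015,"y":0,"z":0,"rx":0,"ry":0,"rz":0},{"gripper":1,"x":0.0015,"y":0,"z":0,"rx":0,"ry":0,"rz":0},{"gripper":1,"x":0.0015,"y":0,"z":0,"rx":0,"ry":0,"rz":0},{"gripper":1,"x":0.0015,"y":0,"z":0,"rx":0,"ry":0,"rz":0},{"gripper":1,"x":0.0015,"y":0,"z":0,"rx":0,"ry":0,"rz":0},{"gripper":1,"x":0.0015,"y":0,"z":0,"rx":0,"ry":0,"rz":0},{"gripper":1,"x":0.0015,"y":0,"z":0,"rx":0,"ry":0,"rz":0},{"gripper":1,"x":0.0015,"y":0,"z":0,"rx":0,"ry":0,"rz":0},{"gripper":1,"x":0.0015,"y":0,"z":0,"rx":0,"ry":0,"rz":0}]'
python3 -m handwheel '[{"gripper":1,"x":-0.02,"y":0,"z":0,"rx":0,"ry":0,"rz":0},{"gripper":1,"x":-0.05,"y":0,"z":0,"rx":0,"ry":0,"rz":0},{"gripper":1,"x":-0.08,"y":0,"z":0.02,"rx":0,"ry":0,"rz":0},{"gripper":1,"x":-0.1,"y":0,"z":0.06,"rx":0,"ry":0,"rz":0},{"gripper":1,"x":-0.11,"y":0,"z":0.11,"rx":0,"ry":0,"rz":0},{"gripper":1,"x":-0.11,"y":0,"z":0.16,"rx":0,"ry":0,"rz":0},{"gripper":1,"x":-0.11,"y":0,"z":0.21,"rx":0,"ry":0,"rz":0},{"gripper":1,"x":-0.11,"y":0,"z":0.26,"rx":0,"ry":0,"rz":0},{"gripper":1,"x":-0.11,"y":0,"z":0.3,"rx":0,"ry":0,"rz":0},{"gripper":1,"x":-0.11,"y":0,"z":0.31,"rx":0,"ry":0,"rz":0}]'
python3 - <<'E'
from h import *
snap("top");c=snap("wrist","w8.png"); go(.5004,-.0249,.12,13.2)
E
```

```text
time: 15.6
tcp_pos: [0.455, 0.3465, 0.0502]
tcp_rot: [1.132, 1.257, -1.132]
force: [-1.4, 0.5, 0.5]
gripper_width: 0.097
time: 16.85
tcp_pos: [0.4879, 0.036, 0.1603]
tcp_rot: [1.134, 1.255, -1.134]
force: [-0.6, -0.0, 0.0]
gripper_width: 0.097
now [0.4877 0.0375 0.1602] yaw 5.9 -> x 0.0402 y 0.0062 z 0.0634 rx -7.30
```

View pics/w8.png

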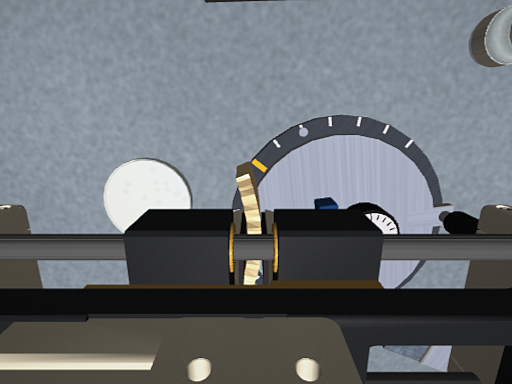

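Cream is held at its middle, opening 9 mm. I'm taking it to the bed in front of the feet.

```bash
python3 -m handwheel '[{"gripper":1,"x":0,"y":0.003,"z":0.03,"rx":-4,"ry":0,"rz":0},{"gripper":1,"x":0.02,"y":0.006,"z":0.06,"rx":-7.3,"ry":0,"rz":0},{"gripper":1,"x":0.04,"y":0.0062,"z":0.0634,"rx":-7.3,"ry":0,"rz":0},{"gripper":1,"x":0.06,"y":0.0062,"z":0.0634,"rx":-7.3,"ry":0,"rz":0},{"gripper":1,"x":0.075,"y":0.0062,"z":0.0634,"rx":-7.3,"ry":0,"rz":0},{"gripper":1,"x":0.085,"y":0.0062,"z":0.0634,"rx":-7.3,"ry":0,"rz":0},{"gripper":1,"x":0.087,"y":0.0062,"z":0.0634,"rx":-7.3,"ry":0,"rz":0},{"gripper":1,"x":0.0885,"y":0.0062,"z":0.0634,"rx":-7.3,"ry":0,"rz":0},{"gripper":1,"x":0.0895,"y":0.0062,"z":0.0634,"rx":-7.3,"ry":0,"rz":0},{"gripper":1,"x":0.0895,"y":0.0062,"z":0.0634,"rx":-7.3,"ry":0,"rz":0}]'
python3 - <<'E'
from h import *
go(.5247,-.0191,.0702,13.2);c=snap("wrist","w9.png");print(env.observe()["force"].round(1)); swiv(c)
E
```

```text
time: 18.2
tcp_pos: [0.5006, -0.0243, 0.071]
tcp_rot: [1.037, 1.31, -1.036]
force: [-0.1, -0.1, -0.7]
gripper_width: 0.097
now [ 0.5006 -0.0243  0.071 ] yaw 13.3 -> x 0.0008 y 0.0247 z 0.0005 rx 0.10
[-0.2  0.3 -0.3]
red 42 [448. 228.] [ 0.6376 -0.0044] ang 0.7 r 0.054
yel 221 [267. 100.] [0.4931 0.0512] ang 148.1 r 0.106
yel 128 [231. 252.] [ 0.4928 -0.0647] ang 213.4 r 0.109
yel 132 [276. 251.] [ 0.5265 -0.0565] ang 222.1 r 0.077
blue 2097 [366. 190.] [0.5598 0.0138] ang 141.5 r 0.030
blue 16 [278. 242.] [ 0.518  -0.0298] ang 200.8 r 0.070
blue 11 [278. 261.] [ 0.5213 -0.0427] ang 211.2 r 0.073
```

```bash
python3 -m handwheel '[{"gripper":1,"x":0.001,"y":0.002,"z":0,"rx":0,"ry":0,"rz":0},{"gripper":1,"x":0.001,"y":0.005,"z":0,"rx":0,"ry":0,"rz":0},{"gripper":1,"x":0.001,"y":0.008,"z":0,"rx":0,"ry":0,"rz":0},{"gripper":1,"x":0.001,"y":0.011,"z":0,"rx":0,"ry":0,"rz":0},{"gripper":1,"x":0.001,"y":0.014,"z":0,"rx":0,"ry":0,"rz":0},{"gripper":1,"x":0.001,"y":0.016,"z":0,"rx":0,"ry":0,"rz":0},{"gripper":1,"x":0.001,"y":0.018,"z":0,"rx":0,"ry":0,"rz":0},{"gripper":1,"x":0.001,"y":0.02,"z":0,"rx":0,"ry":0,"rz":0},{"gripper":1,"x":0.001,"y":0.021,"z":0,"rx":0,"ry":0,"rz":0},{"gripper":1,"x":0.001,"y":0.021,"z":0,"rx":0,"ry":0,"rz":0}]'
python3 - <<'E'
from h import *
go(.5247,-.0191,.0702,13.2);c=snap("scene");print(env.observe()["force"].round(1),env.observe()["ft_torque"].round(2))
E
```

```text
time: 19.5
tcp_pos: [0.5192, -0.0197, 0.0701]
tcp_rot: [1.034, 1.313, -1.039]
force: [-7.7, -2.4, 8.2]
gripper_width: 0.097
now [ 0.5192 -0.0197  0.0701] yaw 13.33 -> x -0.0001 y 0.0055 z 0.0007 rx 0.13
[-8.3 -3.   9.8] [-0.5   1.46 -0.04]
```

```bash
python3 -m handwheel '[{"gripper":1,"x":-0.0006,"y":0,"z":0,"rx":0,"ry":0,"rz":0},{"gripper":1,"x":-0.0006,"y":0.001,"z":0,"rx":0,"ry":0,"rz":0},{"gripper":1,"x":-0.0006,"y":0.002,"z":0,"rx":0,"ry":0,"rz":0},{"gripper":1,"x":-0.0006,"y":0.003,"z":0,"rx":0,"ry":0,"rz":0},{"gripper":1,"x":-0.0006,"y":0.004,"z":0,"rx":0,"ry":0,"rz":0},{"gripper":1,"x":-0.0006,"y":0.005,"z":0,"rx":0,"ry":0,"rz":0},{"gripper":1,"x":-0.0006,"y":0.005,"z":0,"rx":0,"ry":0,"rz":0},{"gripper":1,"x":-0.0006,"y":0.005,"z":0,"rx":0,"ry":0,"rz":0},{"gripper":1,"x":-0.0006,"y":0.005,"z":0,"rx":0,"ry":0,"rz":0},{"gripper":1,"x":-0.0006,"y":0.005,"z":0,"rx":0,"ry":0,"rz":0}]'
python3 - <<'E'
from h import *
go(.5247,-.0191,.0702,13.2);c=snap("wrist","w10.png");print(env.observe()["force"].round(1),env.observe()["ft_torque"].round(2))
c=snap("scene","s1.png");u=proj(c,[[.54,-.015,.04]])[0].astype(int);print(u)
a=c[0][u[1]-40:u[1]+40,u[0]-50:u[0]+50]
cv2.imwrite("pics/c2.png",cv2.resize(np.hstack([a,a*0])[:,:100,::-1],None,fx=6,fy=6,interpolation=cv2.INTER_CUBIC))
E
```

```text
time: 20.8
tcp_pos: [0.5245, -0.0184, 0.0702]
tcp_rot: [1.035, 1.313, -1.038]
force: [-7.1, -2.0, 4.4]
gripper_width: 0.097
now [ 0.5245 -0.0184  0.0702] yaw 13.32 -> x -0.0000 y 0.0000 z 0.0008 rx 0.12
[-6.6 -1.8  4.6] [-0.52  1.32 -0.03]
[260 197]
```

View pics/c2.png

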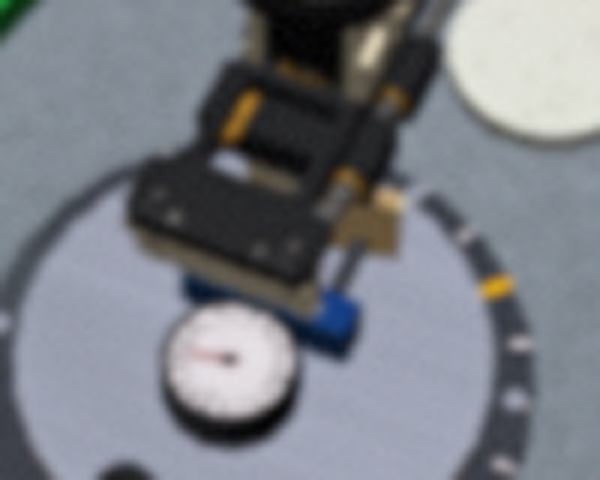

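The dial needle has moved and one foot is visible just touching or near the sherd's end. The force is still low (7 N), so I'm pushing on in small steps until it rises.

```bash
python3 -m handwheel '[{"gripper":1,"x":0,"y":0.0005,"z":0,"rx":0,"ry":0,"rz":0},{"gripper":1,"x":0,"y":0.001,"z":0,"rx":0,"ry":0,"rz":0},{"gripper":1,"x":0,"y":0.001,"z":0,"rx":0,"ry":0,"rz":0},{"gripper":1,"x":0,"y":0.0015,"z":0,"rx":0,"ry":0,"rz":0},{"gripper":1,"x":0,"y":0.0015,"z":0,"rx":0,"ry":0,"rz":0},{"gripper":1,"x":0,"y":0.0015,"z":0,"rx":0,"ry":0,"rz":0},{"gripper":1,"x":0,"y":0.0015,"z":0,"rx":0,"ry":0,"rz":0},{"gripper":1,"x":0,"y":0.0015,"z":0,"rx":0,"ry":0,"rz":0},{"gripper":1,"x":0,"y":0.0015,"z":0,"rx":0,"ry":0,"rz":0},{"gripper":1,"x":0,"y":0.0015,"z":0,"rx":0,"ry":0,"rz":0}]'
python3 -m handwheel '[{"gripper":1,"x":0,"y":0.0005,"z":0,"rx":0,"ry":0,"rz":0},{"gripper":1,"x":0,"y":0.001,"z":0,"rx":0,"ry":0,"rz":0},{"gripper":1,"x":0,"y":0.001,"z":0,"rx":0,"ry":0,"rz":0},{"gripper":1,"x":0,"y":0.0015,"z":0,"rx":0,"ry":0,"rz":0},{"gripper":1,"x":0,"y":0.0015,"z":0,"rx":0,"ry":0,"rz":0},{"gripper":1,"x":0,"y":0.0015,"z":0,"rx":0,"ry":0,"rz":0},{"gripper":1,"x":0,"y":0.0015,"z":0,"rx":0,"ry":0,"rz":0},{"gripper":1,"x":0,"y":0.0015,"z":0,"rx":0,"ry":0,"rz":0},{"gripper":1,"x":0,"y":0.0015,"z":0,"rx":0,"ry":0,"rz":0},{"gripper":1,"x":0,"y":0.0015,"z":0,"rx":0,"ry":0,"rz":0}]'
python3 - <<'E'
from h import *
go(.5247,-.0191,.0702,13.2);print(env.observe()["force"].round(1),env.observe()["ft_torque"].round(2))
E
```

```text
time: 22.15
tcp_pos: [0.5251, -0.0182, 0.0702]
tcp_rot: [1.034, 1.314, -1.039]
force: [-9.7, -3.8, 7.5]
gripper_width: 0.098
time: 23.4
tcp_pos: [0.5255, -0.018, 0.0701]
tcp_rot: [1.033, 1.316, -1.041]
force: [-13.4, -5.4, 9.9]
gripper_width: 0.098
now [ 0.5255 -0.018   0.0701] yaw 13.35 -> x -0.0001 y -0.0010 z 0.0008 rx 0.15
[-13.4  -5.4   9.9] [-1.08  2.64  0.03]
```

The force rose by 7 N within 1 mm and the yaw torque is near zero, so it rests on both feet. Holding for 3.75 s.

```bash
for i in 1 2 3; do python3 -m handwheel '[{"gripper":1,"x":0,"y":0,"z":0,"rx":0,"ry":0,"rz":0},{"gripper":1,"x":0,"y":0,"z":0,"rx":0,"ry":0,"rz":0},{"gripper":1,"x":0,"y":0,"z":0,"rx":0,"ry":0,"rz":0},{"gripper":1,"x":0,"y":0,"z":0,"rx":0,"ry":0,"rz":0},{"gripper":1,"x":0,"y":0,"z":0,"rx":0,"ry":0,"rz":0},{"gripper":1,"x":0,"y":0,"z":0,"rx":0,"ry":0,"rz":0},{"gripper":1,"x":0,"y":0,"z":0,"rx":0,"ry":0,"rz":0},{"gripper":1,"x":0,"y":0,"z":0,"rx":0,"ry":0,"rz":0},{"gripper":1,"x":0,"y":0,"z":0,"rx":0,"ry":0,"rz":0},{"gripper":1,"x":0,"y":0,"z":0,"rx":0,"ry":0,"rz":0}]' | grep -E "time|force|pos"; done
python3 - <<'E'
from h import *
c=snap("wrist","w11.png"); s=snap("scene","s2.png"); t=snap("top","t3.png")
u=proj(s,[[.57,-.01,.05]])[0].astype(int)
a=s[0][u[1]-40:u[1]+40,u[0]-50:u[0]+50]
b=c[0][130:290,180:380]
cv2.imwrite("pics/c3.png",np.hstack([cv2.resize(a,(400,320),interpolation=cv2.INTER_CUBIC),cv2.resize(b,(400,320),interpolation=cv2.INTER_CUBIC)])[:,:,::-1])
g=np.load("pics/t3.png.npz"); c=(g["im"],g["K"],g["R"],g["t"])
hsv=cv2.cvtColor(g["im"],cv2.COLOR_RGB2HSV);m=(hsv[...,0]>50)&(hsv[...,0]<70)&(hsv[...,1]>150)
P=ray(c,np.argwhere(m)[:,::-1].astype(float),.024)[:,:2]; print(cv2.minAreaRect((P*1000).astype(np.float32)))
sherds(c,reg=(.38,.65,.15,.45))
E
```

```text
time: 24.65
tcp_pos: [0.5255, -0.0181, 0.0702]
force: [-12.1, -6.0, 10.6]
time: 25.9
tcp_pos: [0.5255, -0.018, 0.0701]
force: [-12.9, -4.8, 10.0]
time: 27.15
tcp_pos: [0.5255, -0.018, 0.0701]
force: [-12.5, -4.2, 10.8]
((515.87744140625, -192.93115234375), (509.16436767578125, 229.48570251464844), 75.65460205078125)
brown 57 [166. 225.] ctr [461.  263.4] size [12.1 63.4] normal 9.5
```

View pics/c3.png

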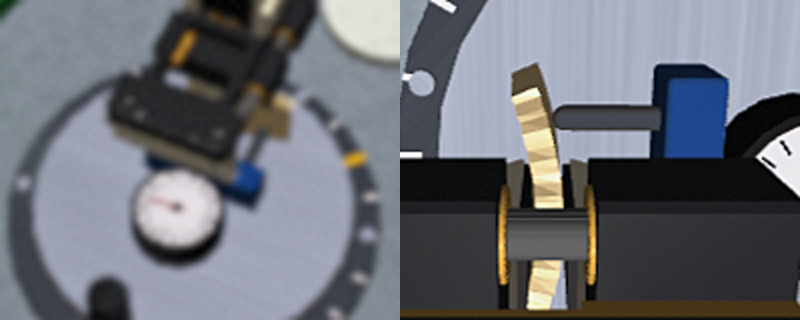

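The right crop shows the +y foot tip (555,115) against the convex face. The force and torque point to both feet bearing. I'll check the tray pose from the stored top image and back off.

```bash
cat >> h.py <<'E'
def tray(c):
    hsv=cv2.cvtColor(c[0],cv2.COLOR_RGB2HSV);m=((hsv[...,0]>50)&(hsv[...,0]<70)&(hsv[...,1]>150)).astype(np.uint8)
    n,l,s,_=cv2.connectedComponentsWithStats(m); i=1+s[1:,4].argmax()
    P=ray(c,np.argwhere(l==i)[:,::-1].astype(float),.024)[:,:2]; print("tray",s[i,4],[np.round(v,1) for v in cv2.minAreaRect((P*1000).astype(np.float32))])
E
python3 -m handwheel '[{"gripper":1,"x":0,"y":-0.005,"z":0,"rx":0,"ry":0,"rz":0},{"gripper":1,"x":-0.003,"y":-0.015,"z":0,"rx":0,"ry":0,"rz":0},{"gripper":1,"x":-0.02,"y":-0.02,"z":0,"rx":0,"ry":0,"rz":0},{"gripper":1,"x":-0.05,"y":-0.02,"z":0,"rx":0,"ry":0,"rz":0},{"gripper":1,"x":-0.08,"y":-0.02,"z":0,"rx":0,"ry":0,"rz":0},{"gripper":1,"x":-0.09,"y":-0.02,"z":0.04,"rx":4,"ry":0,"rz":0},{"gripper":1,"x":-0.09,"y":-0.02,"z":0.09,"rx":8,"ry":0,"rz":0},{"gripper":1,"x":-0.09,"y":-0.03,"z":0.14,"rx":11,"ry":0,"rz":0},{"gripper":1,"x":-0.09,"y":-0.03,"z":0.18,"rx":11,"ry":0,"rz":0},{"gripper":1,"x":-0.09,"y":-0.03,"z":0.18,"rx":11,"ry":0,"rz":0}]'
python3 - <<'E'
from h import *
d=np.load("pics/t3.png.npz"); tray((d["im"],d["K"],d["R"],d["t"])); tray(snap("top","t4.png")); go(.522,-.262,.051,2.3)
E
```

```text
time: 28.55
tcp_pos: [0.5416, -0.2026, 0.1616]
tcp_rot: [1.182, 1.223, -1.181]
force: [0.1, 0.3, -0.9]
gripper_width: 0.096
tray 3940 [array([ 484.4, -314. ]), array([176.1, 222.5]), np.float64(2.3)]
tray 486 [array([ 483.4, -333.6]), array([82.4, 80.7]), np.float64(61.7)]
now [ 0.5412 -0.2008  0.1613] yaw 2.18 -> x 0.1103 y -0.0217 z 0.0604 rx -0.12
```

```bash
python3 -m handwheel '[{"gripper":1,"x":0,"y":-0.01,"z":0.03,"rx":0,"ry":0,"rz":0},{"gripper":1,"x":0.02,"y":-0.0217,"z":0.0604,"rx":0,"ry":0,"rz":0},{"gripper":1,"x":0.05,"y":-0.0217,"z":0.0604,"rx":0,"ry":0,"rz":0},{"gripper":1,"x":0.08,"y":-0.0217,"z":0.0604,"rx":0,"ry":0,"rz":0},{"gripper":1,"x":0.1,"y":-0.0217,"z":0.0604,"rx":0,"ry":0,"rz":0},{"gripper":1,"x":0.107,"y":-0.0217,"z":0.0604,"rx":0,"ry":0,"rz":0},{"gripper":1,"x":0.11,"y":-0.0217,"z":0.0604,"rx":0,"ry":0,"rz":0},{"gripper":1,"x":0.111,"y":-0.0217,"z":0.0604,"rx":0,"ry":0,"rz":0},{"gripper":1,"x":0.111,"y":-0.0217,"z":0.0604,"rx":0,"ry":0,"rz":0},{"gripper":1,"x":0.111,"y":-0.0217,"z":0.0604,"rx":0,"ry":0,"rz":0}]'
python3 -m handwheel '[{"gripper":0.6,"x":0,"y":0,"z":0,"rx":0,"ry":0,"rz":0},{"gripper":0.3,"x":0,"y":0,"z":0,"rx":0,"ry":0,"rz":0},{"gripper":0,"x":0,"y":0,"z":0,"rx":0,"ry":0,"rz":0},{"gripper":0,"x":0,"y":0,"z":0,"rx":0,"ry":0,"rz":0},{"gripper":0,"x":-0.03,"y":0,"z":0,"rx":0,"ry":0,"rz":0},{"gripper":0,"x":-0.07,"y":0,"z":0,"rx":0,"ry":0,"rz":0},{"gripper":0,"x":-0.12,"y":0,"z":0,"rx":0,"ry":0,"rz":0},{"gripper":0,"x":-0.18,"y":0,"z":-0.02,"rx":0,"ry":0,"rz":0},{"gripper":0,"x":-0.2,"y":0,"z":-0.07,"rx":0,"ry":0,"rz":0},{"gripper":0,"x":-0.2,"y":0,"z":-0.12,"rx":0,"ry":0,"rz":0}]'
python3 - <<'E'
from h import *
go(.541,.265,.052,6.5)
c=snap("top","t5.png"); tray(c); sherds(c,reg=(.3,.65,-.45,.45))
E
```

```text
time: 29.85
tcp_pos: [0.5221, -0.2609, 0.0502]
tcp_rot: [1.18, 1.227, -1.179]
force: [0.2, 2.4, 5.1]
gripper_width: 0.095
time: 31.1
tcp_pos: [0.5174, -0.1403, 0.2516]
tcp_rot: [1.181, 1.223, -1.178]
force: [0.2, 0.6, -0.6]
gripper_width: 0.499
now [ 0.5174 -0.1403  0.2516] yaw 2.24 -> x 0.1990 y 0.0386 z -0.4045 rx -4.26
tray 647 [array([ 435. , -266.5]), array([ 95.1, 119.1]), np.float64(70.3)]
cream 2918 [351. 185.] ctr [ 587.1 -300.4] size [132.2 236.3] normal -23.5
cream 226 [303. 214.] ctr [ 499.4 -154. ] size [44.3 63.1] normal 71.3
cream 183 [363. 239.] ctr [ 422.1 -331.1] size [27.1 63.7] normal 71.8
brown 58 [166. 225.] ctr [461.  263.4] size [12.1 63.4] normal 9.5
```

```bash
python3 -m handwheel '[{"gripper":0,"x":0,"y":0,"z":-0.05,"rx":-4.3,"ry":0,"rz":0},{"gripper":0,"x":0,"y":0,"z":-0.1,"rx":-4.3,"ry":0,"rz":0},{"gripper":0,"x":0,"y":0,"z":-0.15,"rx":-4.3,"ry":0,"rz":0},{"gripper":0,"x":0,"y":0,"z":-0.2,"rx":-4.3,"ry":0,"rz":0},{"gripper":0,"x":0,"y":0,"z":-0.25,"rx":-4.3,"ry":0,"rz":0},{"gripper":0,"x":0,"y":0,"z":-0.3,"rx":-4.3,"ry":0,"rz":0},{"gripper":0,"x":0,"y":-0.001,"z":-0.34,"rx":-4.3,"ry":0,"rz":0},{"gripper":0,"x":0,"y":-0.0024,"z":-0.375,"rx":-4.3,"ry":0,"rz":0},{"gripper":0,"x":0,"y":-0.0024,"z":-0.375,"rx":-4.3,"ry":0,"rz":0},{"gripper":0,"x":0,"y":-0.0024,"z":-0.375,"rx":-4.3,"ry":0,"rz":0}]'
python3 - <<'E'
from h import *
c=snap("wrist","w12.png"); sherds(c,reg=(.38,.65,.15,.45)); go(.541,.265,.0505,6.5)
c=snap("top","t6.png"); tray(c); sherds(c,reg=(.3,.65,-.45,-.15)) 
E
```

```text
time: 32.4
tcp_pos: [0.4993, 0.2331, 0.2491]
tcp_rot: [1.123, 1.262, -1.124]
force: [-0.3, -0.6, 0.4]
gripper_width: 0.5
orange 252 [289. 145.] ctr [538.9 265.9] size [10.6 60.8] normal 7.0
brown 313 [226. 134.] ctr [462.2 270. ] size [13.7 66.6] normal 6.0
brown 238 [284. 146.] ctr [532.7 265.8] size [10.3 61.9] normal 6.7
now [0.4994 0.2328 0.2492] yaw 6.57 -> x 0.1987 y 0.0451 z -0.0273 rx 0.07
tray 3820 [array([ 484.4, -314. ]), array([176.1, 222.5]), np.float64(2.3)]
cream 40 [339. 207.] ctr [ 518.1 -257.3] size [ 7.6 65.2] normal 3.5
```

Cream stands in the tray as intended. Picking up orange.

```bash
python3 -m handwheel '[{"gripper":0,"x":0.05,"y":0.025,"z":-0.015,"rx":0,"ry":0,"rz":0},{"gripper":0,"x":0.1,"y":0.0455,"z":-0.028,"rx":0,"ry":0,"rz":0},{"gripper":0,"x":0.13,"y":0.0455,"z":-0.028,"rx":0,"ry":0,"rz":0},{"gripper":0,"x":0.16,"y":0.0455,"z":-0.028,"rx":0,"ry":0,"rz":0},{"gripper":0,"x":0.185,"y":0.0455,"z":-0.028,"rx":0,"ry":0,"rz":0},{"gripper":0,"x":0.199,"y":0.0455,"z":-0.028,"rx":0,"ry":0,"rz":0},{"gripper":0,"x":0.199,"y":0.0455,"z":-0.028,"rx":0,"ry":0,"rz":0},{"gripper":0,"x":0.199,"y":0.0455,"z":-0.028,"rx":0,"ry":0,"rz":0},{"gripper":0.4,"x":0.199,"y":0.0455,"z":-0.028,"rx":0,"ry":0,"rz":0},{"gripper":0.7,"x":0.199,"y":0.0455,"z":-0.028,"rx":0,"ry":0,"rz":0}]'
python3 -m handwheel '[{"gripper":1,"x":0,"y":0,"z":0,"rx":0,"ry":0,"rz":0},{"gripper":1,"x":0,"y":0,"z":0,"rx":0,"ry":0,"rz":0},{"gripper":1,"x":0,"y":0,"z":0,"rx":0,"ry":0,"rz":0},{"gripper":1,"x":0,"y":0,"z":0,"rx":0,"ry":0,"rz":0},{"gripper":1,"x":0,"y":0,"z":0,"rx":0,"ry":0,"rz":0},{"gripper":1,"x":0,"y":0,"z":0,"rx":0,"ry":0,"rz":0},{"gripper":1,"x":0,"y":0,"z":0,"rx":0,"ry":0,"rz":0},{"gripper":1,"x":0,"y":0,"z":0,"rx":0,"ry":0,"rz":0},{"gripper":1,"x":0,"y":0,"z":0,"rx":0,"ry":0,"rz":0},{"gripper":1,"x":0,"y":0,"z":0,"rx":0,"ry":0,"rz":0}]'
python3 - <<'E'
from h import *
go(.5004,-.0245,.16,13.3)
E
```

```text
time: 33.75
tcp_pos: [0.5416, 0.2668, 0.0511]
tcp_rot: [1.125, 1.261, -1.123]
force: [0.3, 0.6, 0.4]
gripper_width: 0.333
time: 35.0
tcp_pos: [0.5413, 0.2667, 0.0504]
tcp_rot: [1.124, 1.262, -1.124]
force: [-1.1, -0.3, 2.7]
gripper_width: 0.096
now [0.5413 0.2667 0.0504] yaw 6.61 -> x -0.1096 y -0.0741 z 0.2846 rx -6.69
```

```bash
python3 -m handwheel '[{"gripper":1,"x":-0.025,"y":0,"z":0,"rx":0,"ry":0,"rz":0},{"gripper":1,"x":-0.06,"y":0,"z":0,"rx":0,"ry":0,"rz":0},{"gripper":1,"x":-0.09,"y":-0.015,"z":0.03,"rx":0,"ry":0,"rz":0},{"gripper":1,"x":-0.11,"y":-0.03,"z":0.08,"rx":-2,"ry":0,"rz":0},{"gripper":1,"x":-0.11,"y":-0.045,"z":0.13,"rx":-4,"ry":0,"rz":0},{"gripper":1,"x":-0.11,"y":-0.06,"z":0.18,"rx":-6,"ry":0,"rz":0},{"gripper":1,"x":-0.11,"y":-0.074,"z":0.23,"rx":-6.7,"ry":0,"rz":0},{"gripper":1,"x":-0.11,"y":-0.074,"z":0.27,"rx":-6.7,"ry":0,"rz":0},{"gripper":1,"x":-0.11,"y":-0.074,"z":0.2846,"rx":-6.7,"ry":0,"rz":0},{"gripper":1,"x":-0.11,"y":-0.074,"z":0.2846,"rx":-6.7,"ry":0,"rz":0}]'
python3 - <<'E'
from h import *
snap("top");c=snap("wrist","w13.png"); sherds(c,zt=.16,reg=(.4,.6,-.1,.1));go(.5004,-.0245,.0712,13.3)
E
```

```text
time: 36.25
tcp_pos: [0.5005, -0.0248, 0.16]
tcp_rot: [1.038, 1.31, -1.038]
force: [0.1, -0.6, -0.1]
gripper_width: 0.098
orange 617 [251. 211.] ctr [495.2  -6.2] size [ 7.8 26.7] normal 23.2
orange 190 [249. 274.] ctr [503.5 -41.8] size [ 7.1 14.3] normal 4.4
cream 89 [292. 187.] ctr [512.1  10.2] size [ 2.5 12.5] normal -70.2
cream 45 [276. 255.] ctr [514.4 -28.2] size [ 1.1 13.7] normal 14.4
cream 50 [230. 256.] ctr [490.4 -34.2] size [ 1.1 11.9] normal 12.1
cream 59 [254. 272.] ctr [504.6 -40.8] size [5.  5.4] normal 89.2
brown 372 [248. 184.] ctr [492.    2.5] size [ 9.2 24.2] normal 24.4
now [ 0.5003 -0.0235  0.1601] yaw 13.34 -> x 0.0889 y -0.0001 z 0.0011 rx 0.04
```

```bash
python3 -m handwheel '[{"gripper":1,"x":0.02,"y":0,"z":0.001,"rx":0,"ry":0,"rz":0},{"gripper":1,"x":0.045,"y":0,"z":0.001,"rx":0,"ry":0,"rz":0},{"gripper":1,"x":0.065,"y":0,"z":0.001,"rx":0,"ry":0,"rz":0},{"gripper":1,"x":0.08,"y":0,"z":0.001,"rx":0,"ry":0,"rz":0},{"gripper":1,"x":0.086,"y":0,"z":0.001,"rx":0,"ry":0,"rz":0},{"gripper":1,"x":0.088,"y":0,"z":0.001,"rx":0,"ry":0,"rz":0},{"gripper":1,"x":0.089,"y":0,"z":0.001,"rx":0,"ry":0,"rz":0},{"gripper":1,"x":0.0895,"y":0,"z":0.001,"rx":0,"ry":0,"rz":0},{"gripper":1,"x":0.0895,"y":0,"z":0.001,"rx":0,"ry":0,"rz":0},{"gripper":1,"x":0.0895,"y":0,"z":0.001,"rx":0,"ry":0,"rz":0}]'
python3 -m handwheel '[{"gripper":1,"x":0,"y":0.004,"z":0,"rx":0,"ry":0,"rz":0},{"gripper":1,"x":0,"y":0.008,"z":0,"rx":0,"ry":0,"rz":0},{"gripper":1,"x":0,"y":0.012,"z":0,"rx":0,"ry":0,"rz":0},{"gripper":1,"x":0,"y":0.015,"z":0,"rx":0,"ry":0,"rz":0},{"gripper":1,"x":0,"y":0.018,"z":0,"rx":0,"ry":0,"rz":0},{"gripper":1,"x":0,"y":0.02,"z":0,"rx":0,"ry":0,"rz":0},{"gripper":1,"x":0,"y":0.022,"z":0,"rx":0,"ry":0,"rz":0},{"gripper":1,"x":0,"y":0.024,"z":0,"rx":0,"ry":0,"rz":0},{"gripper":1,"x":0,"y":0.025,"z":0,"rx":0,"ry":0,"rz":0},{"gripper":1,"x":0,"y":0.026,"z":0,"rx":0,"ry":0,"rz":0}]'
python3 - <<'E'
from h import *
go(.5255,-.018,.0704,13.3);print(env.observe()["force"].round(1),env.observe()["ft_torque"].round(2))
E
```

```text
time: 37.6
tcp_pos: [0.5008, -0.0256, 0.071]
tcp_rot: [1.037, 1.31, -1.036]
force: [-0.3, 0.2, -0.8]
gripper_width: 0.096
time: 38.85
tcp_pos: [0.5255, -0.0195, 0.0706]
tcp_rot: [1.036, 1.311, -1.037]
force: [-5.7, -1.7, 0.9]
gripper_width: 0.099
now [ 0.5255 -0.0195  0.0706] yaw 13.31 -> x 0.0002 y 0.0004 z -0.0015 rx 0.01
[-5.7 -1.7  0.9] [-0.46  1.12 -0.03]
```

```bash
python3 -m handwheel '[{"gripper":1,"x":0.0004,"y":0.0005,"z":-0.0008,"rx":0,"ry":0,"rz":0},{"gripper":1,"x":0.0006,"y":0.001,"z":-0.0008,"rx":0,"ry":0,"rz":0},{"gripper":1,"x":0.0006,"y":0.0015,"z":-0.0008,"rx":0,"ry":0,"rz":0},{"gripper":1,"x":0.0006,"y":0.002,"z":-0.0008,"rx":0,"ry":0,"rz":0},{"gripper":1,"x":0.0006,"y":0.002,"z":-0.0008,"rx":0,"ry":0,"rz":0},{"gripper":1,"x":0.0006,"y":0.0025,"z":-0.0008,"rx":0,"ry":0,"rz":0},{"gripper":1,"x":0.0006,"y":0.0025,"z":-0.0008,"rx":0,"ry":0,"rz":0},{"gripper":1,"x":0.0006,"y":0.0025,"z":-0.0008,"rx":0,"ry":0,"rz":0},{"gripper":1,"x":0.0006,"y":0.0025,"z":-0.0008,"rx":0,"ry":0,"rz":0},{"gripper":1,"x":0.0006,"y":0.0025,"z":-0.0008,"rx":0,"ry":0,"rz":0}]'
python3 - <<'E'
from h import *
go(.5255,-.018,.0704,13.3);print(env.observe()["force"].round(1),env.observe()["ft_torque"].round(2))
E
```

```text
time: 40.1
tcp_pos: [0.526, -0.0191, 0.0704]
tcp_rot: [1.033, 1.314, -1.04]
force: [-11.4, -6.3, 8.6]
gripper_width: 0.099
now [ 0.526  -0.0191  0.0704] yaw 13.33 -> x -0.0000 y -0.0003 z -0.0011 rx 0.03
[-11.4  -6.3   8.6] [-1.32  2.3  -0.04]
```

Contact is firm and matches the first reading. Holding, then retreating towards the tray.

```bash
for i in 1 2 3; do python3 -m handwheel '[{"gripper":1,"x":0,"y":0,"z":0,"rx":0,"ry":0,"rz":0},{"gripper":1,"x":0,"y":0,"z":0,"rx":0,"ry":0,"rz":0},{"gripper":1,"x":0,"y":0,"z":0,"rx":0,"ry":0,"rz":0},{"gripper":1,"x":0,"y":0,"z":0,"rx":0,"ry":0,"rz":0},{"gripper":1,"x":0,"y":0,"z":0,"rx":0,"ry":0,"rz":0},{"gripper":1,"x":0,"y":0,"z":0,"rx":0,"ry":0,"rz":0},{"gripper":1,"x":0,"y":0,"z":0,"rx":0,"ry":0,"rz":0},{"gripper":1,"x":0,"y":0,"z":0,"rx":0,"ry":0,"rz":0},{"gripper":1,"x":0,"y":0,"z":0,"rx":0,"ry":0,"rz":0},{"gripper":1,"x":0,"y":0,"z":0,"rx":0,"ry":0,"rz":0}]' | grep -E "time|force|pos"; done
python3 - <<'E'
from h import *
c=snap("wrist","w14.png"); tray(snap("top","t7.png")); s=snap("scene","s3.png"); u=proj(s,[[.57,-.01,.05]])[0].astype(int)
swiv(c)
E
python3 -m handwheel '[{"gripper":1,"x":0,"y":-0.005,"z":0,"rx":0,"ry":0,"rz":0},{"gripper":1,"x":-0.003,"y":-0.015,"z":0,"rx":0,"ry":0,"rz":0},{"gripper":1,"x":-0.02,"y":-0.02,"z":0,"rx":0,"ry":0,"rz":0},{"gripper":1,"x":-0.05,"y":-0.02,"z":0,"rx":0,"ry":0,"rz":0},{"gripper":1,"x":-0.08,"y":-0.025,"z":0,"rx":0,"ry":0,"rz":0},{"gripper":1,"x":-0.09,"y":-0.05,"z":0.04,"rx":4,"ry":0,"rz":0},{"gripper":1,"x":-0.09,"y":-0.08,"z":0.09,"rx":8,"ry":0,"rz":0},{"gripper":1,"x":-0.09,"y":-0.11,"z":0.14,"rx":11,"ry":0,"rz":0},{"gripper":1,"x":-0.09,"y":-0.12,"z":0.18,"rx":11,"ry":0,"rz":0},{"gripper":1,"x":-0.09,"y":-0.12,"z":0.19,"rx":11,"ry":0,"rz":0}]'
python3 - <<'E'
from h import *
go(.442,-.266,.0507,2.3)
E
```

```text
time: 41.35
tcp_pos: [0.526, -0.0191, 0.0704]
force: [-12.6, -7.4, 9.5]
time: 42.6
tcp_pos: [0.526, -0.0191, 0.0704]
force: [-13.1, -6.6, 9.0]
time: 43.85
tcp_pos: [0.526, -0.019, 0.0704]
force: [-12.5, -6.4, 9.0]
tray 3821 [array([ 484.4, -313.9]), array([176.1, 222.6]), np.float64(2.3)]
yel 226 [229.  99.] [0.493  0.0513] ang 148.1 r 0.107
yel 33 [248. 191.] [ 0.5197 -0.0085] ang 183.1 r 0.064
yel 129 [231. 252.] [ 0.5178 -0.0594] ang 219.6 r 0.085
yel 130 [276. 251.] [ 0.5517 -0.0509] ang 235.2 r 0.056
yel 32 [253. 270.] [ 0.5387 -0.0709] ang 235.8 r 0.080
yel 29 [249. 275.] [ 0.536  -0.0754] ang 236.0 r 0.085
blue 1674 [324. 185.] [0.56   0.0162] ang 138.0 r 0.032
blue 9 [262. 223.] [ 0.5308 -0.0147] ang 190.5 r 0.054
blue 6 [228. 236.] [ 0.5127 -0.0274] ang 197.6 r 0.074
blue 6 [278. 236.] [ 0.5422 -0.0204] ang 200.4 r 0.044
time: 45.25
tcp_pos: [0.4555, -0.2333, 0.1617]
tcp_rot: [1.182, 1.223, -1.181]
force: [0.1, 0.0, -0.3]
gripper_width: 0.101
now [ 0.4555 -0.2333  0.1617] yaw 2.12 -> x 0.1110 y -0.0151 z 0.0319 rx -0.18
```

```bash
python3 -m handwheel '[{"gripper":1,"x":0,"y":-0.01,"z":0.02,"rx":0,"ry":0,"rz":0},{"gripper":1,"x":0.02,"y":-0.015,"z":0.032,"rx":0,"ry":0,"rz":0},{"gripper":1,"x":0.05,"y":-0.015,"z":0.032,"rx":0,"ry":0,"rz":0},{"gripper":1,"x":0.08,"y":-0.015,"z":0.032,"rx":0,"ry":0,"rz":0},{"gripper":1,"x":0.1,"y":-0.015,"z":0.032,"rx":0,"ry":0,"rz":0},{"gripper":1,"x":0.107,"y":-0.015,"z":0.032,"rx":0,"ry":0,"rz":0},{"gripper":1,"x":0.11,"y":-0.015,"z":0.032,"rx":0,"ry":0,"rz":0},{"gripper":1,"x":0.1115,"y":-0.015,"z":0.032,"rx":0,"ry":0,"rz":0},{"gripper":1,"x":0.1115,"y":-0.015,"z":0.032,"rx":0,"ry":0,"rz":0},{"gripper":1,"x":0.1115,"y":-0.015,"z":0.032,"rx":0,"ry":0,"rz":0}]'
python3 -m handwheel '[{"gripper":0.6,"x":0,"y":0,"z":0,"rx":0,"ry":0,"rz":0},{"gripper":0.3,"x":0,"y":0,"z":0,"rx":0,"ry":0,"rz":0},{"gripper":0,"x":0,"y":0,"z":0,"rx":0,"ry":0,"rz":0},{"gripper":0,"x":0,"y":0,"z":0,"rx":0,"ry":0,"rz":0},{"gripper":0,"x":-0.03,"y":0,"z":0,"rx":0,"ry":0,"rz":0},{"gripper":0,"x":-0.07,"y":0,"z":0,"rx":0,"ry":0,"rz":0},{"gripper":0,"x":-0.12,"y":0,"z":0,"rx":0,"ry":0,"rz":0},{"gripper":0,"x":-0.18,"y":0,"z":-0.02,"rx":0,"ry":0,"rz":0},{"gripper":0,"x":-0.2,"y":0.02,"z":-0.07,"rx":0,"ry":0,"rz":0},{"gripper":0,"x":-0.2,"y":0.04,"z":-0.12,"rx":0,"ry":0,"rz":0}]'
python3 -m handwheel '[{"gripper":0,"x":0,"y":0,"z":-0.05,"rx":-4.3,"ry":0,"rz":0},{"gripper":0,"x":0,"y":0,"z":-0.1,"rx":-4.3,"ry":0,"rz":0},{"gripper":0,"x":0,"y":0,"z":-0.15,"rx":-4.3,"ry":0,"rz":0},{"gripper":0,"x":0,"y":0,"z":-0.2,"rx":-4.3,"ry":0,"rz":0},{"gripper":0,"x":0,"y":0,"z":-0.25,"rx":-4.3,"ry":0,"rz":0},{"gripper":0,"x":0,"y":0,"z":-0.3,"rx":-4.3,"ry":0,"rz":0},{"gripper":0,"x":0,"y":0,"z":-0.34,"rx":-4.3,"ry":0,"rz":0},{"gripper":0,"x":0,"y":0,"z":-0.375,"rx":-4.3,"ry":0,"rz":0},{"gripper":0,"x":0,"y":0,"z":-0.375,"rx":-4.3,"ry":0,"rz":0},{"gripper":0,"x":0,"y":0,"z":-0.375,"rx":-4.3,"ry":0,"rz":0}]'
python3 - <<'E'
from h import *
c=snap("wrist","w15.png"); sherds(c,reg=(.38,.65,.15,.45)); go(.4655,.270,.0503,6.5)
c=snap("top","t8.png"); tray(c); sherds(c,reg=(.3,.65,-.45,-.15)) 
E
```

```text
time: 46.5
tcp_pos: [0.4422, -0.2632, 0.0504]
tcp_rot: [1.18, 1.226, -1.178]
force: [-1.4, 3.5, 6.7]
gripper_width: 0.1
time: 47.75
tcp_pos: [0.4777, -0.1412, 0.251]
tcp_rot: [1.181, 1.222, -1.178]
force: [1.1, -0.2, -0.6]
gripper_width: 0.503
time: 49.0
tcp_pos: [0.4614, 0.2325, 0.2485]
tcp_rot: [1.123, 1.262, -1.124]
force: [0.2, 0.3, 0.2]
gripper_width: 0.499
brown 312 [257. 138.] ctr [461.7 268.5] size [13.1 63.5] normal 6.5
now [0.4616 0.2321 0.2486] yaw 6.57 -> x 0.1983 y 0.0083 z -0.0372 rx 0.07
tray 3703 [array([ 484.4, -314. ]), array([176.1, 222.5]), np.float64(2.3)]
cream 40 [339. 207.] ctr [ 518.1 -257.3] size [ 7.6 65.2] normal 3.5
```

```bash
python3 -m handwheel '[{"gripper":0,"x":0.05,"y":0.004,"z":-0.02,"rx":0,"ry":0,"rz":0},{"gripper":0,"x":0.1,"y":0.0083,"z":-0.0368,"rx":0,"ry":0,"rz":0},{"gripper":0,"x":0.13,"y":0.0083,"z":-0.0368,"rx":0,"ry":0,"rz":0},{"gripper":0,"x":0.16,"y":0.0083,"z":-0.0368,"rx":0,"ry":0,"rz":0},{"gripper":0,"x":0.185,"y":0.0083,"z":-0.0368,"rx":0,"ry":0,"rz":0},{"gripper":0,"x":0.1985,"y":0.0083,"z":-0.0368,"rx":0,"ry":0,"rz":0},{"gripper":0,"x":0.1985,"y":0.0083,"z":-0.0368,"rx":0,"ry":0,"rz":0},{"gripper":0,"x":0.1985,"y":0.0083,"z":-0.0368,"rx":0,"ry":0,"rz":0},{"gripper":0.4,"x":0.1985,"y":0.0083,"z":-0.0368,"rx":0,"ry":0,"rz":0},{"gripper":0.7,"x":0.1985,"y":0.0083,"z":-0.0368,"rx":0,"ry":0,"rz":0}]'
python3 -m handwheel '[{"gripper":1,"x":0,"y":0,"z":0,"rx":0,"ry":0,"rz":0},{"gripper":1,"x":0,"y":0,"z":0,"rx":0,"ry":0,"rz":0},{"gripper":1,"x":0,"y":0,"z":0,"rx":0,"ry":0,"rz":0},{"gripper":1,"x":0,"y":0,"z":0,"rx":0,"ry":0,"rz":0},{"gripper":1,"x":0,"y":0,"z":0,"rx":0,"ry":0,"rz":0},{"gripper":1,"x":0,"y":0,"z":0,"rx":0,"ry":0,"rz":0},{"gripper":1,"x":0,"y":0,"z":0,"rx":0,"ry":0,"rz":0},{"gripper":1,"x":0,"y":0,"z":0,"rx":0,"ry":0,"rz":0},{"gripper":1,"x":0,"y":0,"z":0,"rx":0,"ry":0,"rz":0},{"gripper":1,"x":0,"y":0,"z":0,"rx":0,"ry":0,"rz":0}]'
python3 - <<'E'
from h import *
go(.5004,-.0245,.16,13.3)
d=np.load("pics/t8.png.npz");cv2.imwrite("pics/c4.png",cv2.resize(d["im"][170:260,300:410][:,:,::-1],None,fx=5,fy=5,interpolation=cv2.INTER_CUBIC))
E
```

```text
time: 50.35
tcp_pos: [0.4659, 0.2706, 0.0509]
tcp_rot: [1.125, 1.261, -1.123]
force: [0.2, 0.4, 0.0]
gripper_width: 0.33
time: 51.6
tcp_pos: [0.465, 0.2704, 0.0503]
tcp_rot: [1.123, 1.262, -1.125]
force: [-4.0, -0.9, 5.8]
gripper_width: 0.099
now [0.465  0.2704 0.0503] yaw 6.61 -> x -0.1097 y 0.0011 z 0.2970 rx -6.69
```

View pics/c4.png

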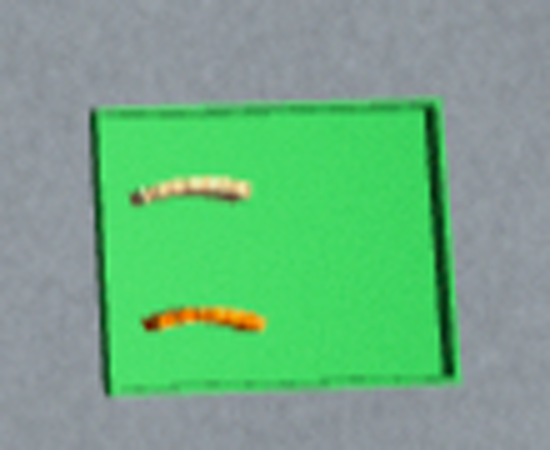

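Cream and orange both stand in the left half of the tray. Brown is gripped, so on to the gauge.

```bash
python3 -m handwheel '[{"gripper":1,"x":-0.025,"y":0,"z":0,"rx":0,"ry":0,"rz":0},{"gripper":1,"x":-0.06,"y":0,"z":0,"rx":0,"ry":0,"rz":0},{"gripper":1,"x":-0.09,"y":0,"z":0.03,"rx":0,"ry":0,"rz":0},{"gripper":1,"x":-0.11,"y":0,"z":0.08,"rx":-2,"ry":0,"rz":0},{"gripper":1,"x":-0.11,"y":0,"z":0.13,"rx":-4,"ry":0,"rz":0},{"gripper":1,"x":-0.11,"y":0,"z":0.18,"rx":-6,"ry":0,"rz":0},{"gripper":1,"x":-0.11,"y":0.001,"z":0.23,"rx":-6.7,"ry":0,"rz":0},{"gripper":1,"x":-0.11,"y":0.001,"z":0.27,"rx":-6.7,"ry":0,"rz":0},{"gripper":1,"x":-0.11,"y":0.001,"z":0.2965,"rx":-6.7,"ry":0,"rz":0},{"gripper":1,"x":-0.11,"y":0.001,"z":0.2965,"rx":-6.7,"ry":0,"rz":0}]'
python3 -m handwheel '[{"gripper":1,"x":0.02,"y":0,"z":0,"rx":0,"ry":0,"rz":0},{"gripper":1,"x":0.045,"y":0,"z":0,"rx":0,"ry":0,"rz":0},{"gripper":1,"x":0.065,"y":0,"z":0,"rx":0,"ry":0,"rz":0},{"gripper":1,"x":0.08,"y":0,"z":0,"rx":0,"ry":0,"rz":0},{"gripper":1,"x":0.086,"y":0,"z":0,"rx":0,"ry":0,"rz":0},{"gripper":1,"x":0.088,"y":0,"z":0,"rx":0,"ry":0,"rz":0},{"gripper":1,"x":0.089,"y":0,"z":0,"rx":0,"ry":0,"rz":0},{"gripper":1,"x":0.0895,"y":0,"z":0,"rx":0,"ry":0,"rz":0},{"gripper":1,"x":0.0895,"y":0,"z":0,"rx":0,"ry":0,"rz":0},{"gripper":1,"x":0.0895,"y":0,"z":0,"rx":0,"ry":0,"rz":0}]'
python3 - <<'E'
from h import *
go(.5255,-.0185,.0703,13.3);print(env.observe()["force"].round(1),env.observe()["ft_torque"].round(2))
E
```

```text
time: 52.85
tcp_pos: [0.5013, -0.0259, 0.16]
tcp_rot: [1.039, 1.308, -1.038]
force: [-1.2, 0.3, -1.0]
gripper_width: 0.099
time: 54.1
tcp_pos: [0.5008, -0.024, 0.0709]
tcp_rot: [1.037, 1.31, -1.036]
force: [-0.1, -0.6, -0.7]
gripper_width: 0.096
now [ 0.5008 -0.024   0.0709] yaw 13.3 -> x 0.0006 y 0.0253 z 0.0003 rx 0.00
[-0.1 -0.6 -0.7] [-0.1   0.04 -0.03]
```

```bash
python3 -m handwheel '[{"gripper":1,"x":0.0003,"y":0.004,"z":0,"rx":0,"ry":0,"rz":0},{"gripper":1,"x":0.0005,"y":0.008,"z":0,"rx":0,"ry":0,"rz":0},{"gripper":1,"x":0.0005,"y":0.012,"z":0,"rx":0,"ry":0,"rz":0},{"gripper":1,"x":0.0005,"y":0.015,"z":0,"rx":0,"ry":0,"rz":0},{"gripper":1,"x":0.0005,"y":0.018,"z":0,"rx":0,"ry":0,"rz":0},{"gripper":1,"x":0.0005,"y":0.02,"z":0,"rx":0,"ry":0,"rz":0},{"gripper":1,"x":0.0005,"y":0.022,"z":0,"rx":0,"ry":0,"rz":0},{"gripper":1,"x":0.0005,"y":0.024,"z":0,"rx":0,"ry":0,"rz":0},{"gripper":1,"x":0.0005,"y":0.025,"z":0,"rx":0,"ry":0,"rz":0},{"gripper":1,"x":0.0005,"y":0.026,"z":0,"rx":0,"ry":0,"rz":0}]'
python3 -m handwheel '[{"gripper":1,"x":0,"y":0.0005,"z":0,"rx":0,"ry":0,"rz":0},{"gripper":1,"x":0,"y":0.001,"z":0,"rx":0,"ry":0,"rz":0},{"gripper":1,"x":0,"y":0.0015,"z":0,"rx":0,"ry":0,"rz":0},{"gripper":1,"x":0,"y":0.002,"z":0,"rx":0,"ry":0,"rz":0},{"gripper":1,"x":0,"y":0.002,"z":0,"rx":0,"ry":0,"rz":0},{"gripper":1,"x":0,"y":0.0025,"z":0,"rx":0,"ry":0,"rz":0},{"gripper":1,"x":0,"y":0.0025,"z":0,"rx":0,"ry":0,"rz":0},{"gripper":1,"x":0,"y":0.0025,"z":0,"rx":0,"ry":0,"rz":0},{"gripper":1,"x":0,"y":0.0025,"z":0,"rx":0,"ry":0,"rz":0},{"gripper":1,"x":0,"y":0.0025,"z":0,"rx":0,"ry":0,"rz":0}]'
python3 - <<'E'
from h import *
go(.5255,-.0185,.0703,13.3);print(env.observe()["force"].round(1),env.observe()["ft_torque"].round(2))
E
```

```text
time: 55.35
tcp_pos: [0.5239, -0.0183, 0.0702]
tcp_rot: [1.034, 1.314, -1.039]
force: [-9.8, -3.5, 10.7]
gripper_width: 0.097
time: 56.6
tcp_pos: [0.5256, -0.0179, 0.0702]
tcp_rot: [1.033, 1.315, -1.04]
force: [-11.7, -4.2, 11.4]
gripper_width: 0.099
now [ 0.5256 -0.0179  0.0702] yaw 13.34 -> x -0.0001 y -0.0003 z 0.0006 rx 0.04
[-11.7  -4.2  11.4] [-0.92  2.4  -0.01]
```

```bash
python3 -m handwheel '[{"gripper":1,"x":-0.0003,"y":0.0005,"z":0,"rx":0,"ry":0,"rz":0},{"gripper":1,"x":-0.0003,"y":0.001,"z":0,"rx":0,"ry":0,"rz":0},{"gripper":1,"x":-0.0003,"y":0.0015,"z":0,"rx":0,"ry":0,"rz":0},{"gripper":1,"x":-0.0003,"y":0.0015,"z":0,"rx":0,"ry":0,"rz":0},{"gripper":1,"x":-0.0003,"y":0.0015,"z":0,"rx":0,"ry":0,"rz":0},{"gripper":1,"x":-0.0003,"y":0.0015,"z":0,"rx":0,"ry":0,"rz":0},{"gripper":1,"x":-0.0003,"y":0.0015,"z":0,"rx":0,"ry":0,"rz":0},{"gripper":1,"x":-0.0003,"y":0.0015,"z":0,"rx":0,"ry":0,"rz":0},{"gripper":1,"x":-0.0003,"y":0.0015,"z":0,"rx":0,"ry":0,"rz":0},{"gripper":1,"x":-0.0003,"y":0.0015,"z":0,"rx":0,"ry":0,"rz":0}]'
for i in 1 2 3; do python3 -m handwheel '[{"gripper":1,"x":0,"y":0,"z":0,"rx":0,"ry":0,"rz":0},{"gripper":1,"x":0,"y":0,"z":0,"rx":0,"ry":0,"rz":0},{"gripper":1,"x":0,"y":0,"z":0,"rx":0,"ry":0,"rz":0},{"gripper":1,"x":0,"y":0,"z":0,"rx":0,"ry":0,"rz":0},{"gripper":1,"x":0,"y":0,"z":0,"rx":0,"ry":0,"rz":0},{"gripper":1,"x":0,"y":0,"z":0,"rx":0,"ry":0,"rz":0},{"gripper":1,"x":0,"y":0,"z":0,"rx":0,"ry":0,"rz":0},{"gripper":1,"x":0,"y":0,"z":0,"rx":0,"ry":0,"rz":0},{"gripper":1,"x":0,"y":0,"z":0,"rx":0,"ry":0,"rz":0},{"gripper":1,"x":0,"y":0,"z":0,"rx":0,"ry":0,"rz":0}]' | grep -E "time|force|pos"; done
python3 - <<'E'
from h import *
print(env.observe()["ft_torque"].round(2))
c=snap("wrist","w16.png"); t=snap("top","t9.png");tray(t);s=snap("scene","s4.png")
def cr(s):
    u=proj(s,[[.58,-.005,.05]])[0].astype(int); return cv2.resize(s[0][u[1]-24:u[1]+24,u[0]-30:u[0]+30],(260,208),interpolation=cv2.INTER_CUBIC)
def ld(f): d=np.load("pics/"+f+".npz"); return d["im"],d["K"],d["R"],d["t"]
a=np.hstack([cr(ld("s2.png")),cr(ld("s3.png")),cr(s)])
b=np.hstack([cv2.resize(x[0][130:290,180:380],(260,208),interpolation=cv2.INTER_CUBIC) for x in(ld("w11.png"),ld("w14.png"),c)])
cv2.imwrite("pics/c5.png",np.vstack([a,b])[:,:,::-1])
E
```

```text
time: 57.85
tcp_pos: [0.5261, -0.0177, 0.0702]
tcp_rot: [1.032, 1.317, -1.042]
force: [-14.3, -5.8, 13.2]
gripper_width: 0.1
time: 59.1
tcp_pos: [0.5261, -0.0177, 0.0702]
force: [-14.4, -6.2, 10.9]
time: 60.35
tcp_pos: [0.5261, -0.0177, 0.0702]
force: [-15.6, -5.2, 12.9]
time: 61.6
tcp_pos: [0.5261, -0.0177, 0.0702]
force: [-14.4, -5.8, 12.4]
[-1.17  2.81  0.04]
tray 3707 [array([ 484.4, -314. ]), array([176.1, 222.5]), np.float64(2.3)]
```

View pics/c5.png

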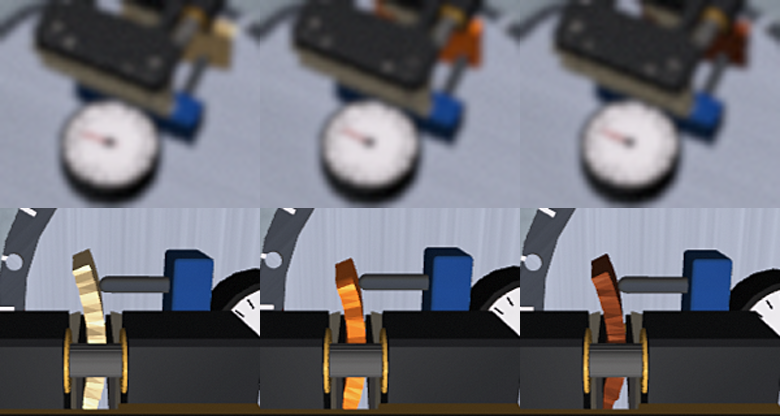

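All three readings look alike: the needle is deflected a little more each time, and the visible foot tip touches the convex face. Now brown goes to the tray.

```bash
python3 -m handwheel '[{"gripper":1,"x":0,"y":-0.005,"z":0,"rx":0,"ry":0,"rz":0},{"gripper":1,"x":-0.003,"y":-0.015,"z":0,"rx":0,"ry":0,"rz":0},{"gripper":1,"x":-0.02,"y":-0.02,"z":0,"rx":0,"ry":0,"rz":0},{"gripper":1,"x":-0.05,"y":-0.02,"z":0,"rx":0,"ry":0,"rz":0},{"gripper":1,"x":-0.08,"y":-0.02,"z":0,"rx":0,"ry":0,"rz":0},{"gripper":1,"x":-0.1,"y":-0.03,"z":0.04,"rx":4,"ry":0,"rz":0},{"gripper":1,"x":-0.12,"y":-0.04,"z":0.09,"rx":8,"ry":0,"rz":0},{"gripper":1,"x":-0.13,"y":-0.05,"z":0.14,"rx":11,"ry":0,"rz":0},{"gripper":1,"x":-0.13,"y":-0.06,"z":0.2,"rx":11,"ry":0,"rz":0},{"gripper":1,"x":-0.13,"y":-0.065,"z":0.25,"rx":11,"ry":0,"rz":0}]'
python3 - <<'E'
from h import *
tray(snap("top","t10.png"));go(.526,-.362,.0505,2.3)
E
```

```text
time: 63.0
tcp_pos: [0.5245, -0.2778, 0.2025]
tcp_rot: [1.18, 1.224, -1.179]
force: [1.4, 0.2, -1.2]
gripper_width: 0.095
tray 1422 [array([ 482.7, -260.9]), array([174.9, 116.8]), np.float64(2.5)]
now [ 0.5248 -0.2837  0.2021] yaw 2.09 -> x 0.1521 y -0.0023 z 0.0773 rx -0.21
```

```bash
python3 -m handwheel '[{"gripper":1,"x":0,"y":-0.002,"z":0.04,"rx":0,"ry":0,"rz":0},{"gripper":1,"x":0.03,"y":-0.002,"z":0.075,"rx":0,"ry":0,"rz":0},{"gripper":1,"x":0.07,"y":-0.002,"z":0.075,"rx":0,"ry":0,"rz":0},{"gripper":1,"x":0.1,"y":-0.002,"z":0.075,"rx":0,"ry":0,"rz":0},{"gripper":1,"x":0.13,"y":-0.002,"z":0.075,"rx":0,"ry":0,"rz":0},{"gripper":1,"x":0.145,"y":-0.002,"z":0.075,"rx":0,"ry":0,"rz":0},{"gripper":1,"x":0.149,"y":-0.002,"z":0.075,"rx":0,"ry":0,"rz":0},{"gripper":1,"x":0.151,"y":-0.002,"z":0.075,"rx":0,"ry":0,"rz":0},{"gripper":1,"x":0.152,"y":-0.002,"z":0.075,"rx":0,"ry":0,"rz":0},{"gripper":1,"x":0.152,"y":-0.002,"z":0.075,"rx":0,"ry":0,"rz":0}]'
```

```text
time: 64.3
tcp_pos: [0.5259, -0.3508, 0.0503]
tcp_rot: [1.179, 1.225, -1.179]
force: [-0.3, 0.5, 6.3]
gripper_width: 0.099
```

```bash
python3 -m handwheel '[{"gripper":0.6,"x":0,"y":0,"z":0,"rx":0,"ry":0,"rz":0},{"gripper":0.3,"x":0,"y":0,"z":0,"rx":0,"ry":0,"rz":0},{"gripper":0,"x":0,"y":0,"z":0,"rx":0,"ry":0,"rz":0},{"gripper":0,"x":0,"y":0,"z":0,"rx":0,"ry":0,"rz":0},{"gripper":0,"x":-0.03,"y":0,"z":0,"rx":0,"ry":0,"rz":0},{"gripper":0,"x":-0.07,"y":0,"z":0,"rx":0,"ry":0,"rz":0},{"gripper":0,"x":-0.12,"y":0,"z":0,"rx":0,"ry":0,"rz":0},{"gripper":0,"x":-0.18,"y":0,"z":-0.02,"rx":-10,"ry":0,"rz":0},{"gripper":0,"x":-0.2,"y":0.02,"z":-0.07,"rx":-20,"ry":0,"rz":0},{"gripper":0,"x":-0.2,"y":0.04,"z":-0.12,"rx":-30,"ry":0,"rz":0}]'
python3 - <<'E'
from h import *
go(.6696,.0665,.2,113.5)
E
```

```text
time: 65.55
tcp_pos: [0.5613, -0.2283, 0.2512]
tcp_rot: [0.781, 1.421, -0.781]
force: [0.6, 0.5, -0.5]
gripper_width: 0.497
now [ 0.5613 -0.2283  0.2512] yaw 32.56 -> x 0.0510 y 0.2498 z -0.1904 rx -80.94
```

```bash
python3 -m handwheel '[{"gripper":1,"x":0,"y":0.031,"z":-0.024,"rx":-10.1,"ry":0,"rz":0},{"gripper":1,"x":0,"y":0.062,"z":-0.048,"rx":-20.2,"ry":0,"rz":0},{"gripper":1,"x":0,"y":0.093,"z":-0.071,"rx":-30.3,"ry":0,"rz":0},{"gripper":1,"x":0,"y":0.124,"z":-0.095,"rx":-40.5,"ry":0,"rz":0},{"gripper":1,"x":0,"y":0.156,"z":-0.119,"rx":-50.6,"ry":0,"rz":0},{"gripper":1,"x":0,"y":0.187,"z":-0.143,"rx":-60.7,"ry":0,"rz":0},{"gripper":1,"x":0.02,"y":0.218,"z":-0.167,"rx":-70.8,"ry":0,"rz":0},{"gripper":1,"x":0.04,"y":0.2498,"z":-0.1904,"rx":-80.9,"ry":0,"rz":0},{"gripper":1,"x":0.05,"y":0.2498,"z":-0.1904,"rx":-80.9,"ry":0,"rz":0},{"gripper":1,"x":0.05,"y":0.2498,"z":-0.1904,"rx":-80.9,"ry":0,"rz":0}]'
python3 - <<'E'
from h import *
swiv(snap("wrist","w17.png"));go(.6696,.0665,.083,113.5)
t=snap("top","t11.png");tray(t);sherds(t,reg=(.3,.65,-.45,-.15))
E
```

```text
time: 66.8
tcp_pos: [0.6691, 0.0652, 0.1974]
tcp_rot: [-0.317, 1.55, 0.317]
force: [-0.3, -0.8, -0.2]
gripper_width: 0.005
yel 119 [229.  15.] [ 0.528  -0.0222] ang 197.2 r 0.058
yel 89 [309.  11.] [0.4917 0.0518] ang 148.2 r 0.108
blue 1773 [223.  53.] [ 0.5697 -0.008 ] ang 192.2 r 0.014
now [0.6695 0.0647 0.1985] yaw 113.1 -> x 0.1155 y 0.0016 z 0.0008 rx -0.40
tray 3593 [array([ 484.4, -314. ]), array([176.1, 222.5]), np.float64(2.3)]
cream 47 [340. 207.] ctr [ 518.1 -257.3] size [ 7.6 65.2] normal 3.5
brown 44 [368. 207.] ctr [ 519.3 -343.8] size [ 8.2 71.4] normal 3.0
```

The tray holds all three. Now down beside the handle, and pushing 45° clockwise with the closed fingers.

```bash
python3 -m handwheel '[{"gripper":1,"x":0.03,"y":0.0016,"z":0,"rx":0,"ry":0,"rz":0},{"gripper":1,"x":0.06,"y":0.0016,"z":0,"rx":0,"ry":0,"rz":0},{"gripper":1,"x":0.09,"y":0.0016,"z":0,"rx":0,"ry":0,"rz":0},{"gripper":1,"x":0.11,"y":0.0016,"z":0,"rx":0,"ry":0,"rz":0},{"gripper":1,"x":0.1155,"y":0.0016,"z":0,"rx":0,"ry":0,"rz":0},{"gripper":1,"x":0.1155,"y":0.0016,"z":0,"rx":0,"ry":0,"rz":0},{"gripper":1,"x":0.1155,"y":0.0016,"z":0,"rx":0,"ry":0,"rz":0},{"gripper":1,"x":0.1155,"y":0.0016,"z":0,"rx":0,"ry":0,"rz":0},{"gripper":1,"x":0.1155,"y":0.0016,"z":0,"rx":0,"ry":0,"rz":0},{"gripper":1,"x":0.1155,"y":0.0016,"z":0,"rx":0,"ry":0,"rz":0}]'
for i in 1 2; do python3 -m handwheel '[{"gripper":1,"x":0,"y":-0.0052,"z":0.0014,"rx":2.75,"ry":0,"rz":0},{"gripper":1,"x":0,"y":-0.0105,"z":0.0025,"rx":5.5,"ry":0,"rz":0},{"gripper":1,"x":0,"y":-0.0158,"z":0.0033,"rx":8.25,"ry":0,"rz":0},{"gripper":1,"x":0,"y":-0.0212,"z":0.0039,"rx":11,"ry":0,"rz":0},{"gripper":1,"x":0,"y":-0.0266,"z":0.0043,"rx":13.75,"ry":0,"rz":0},{"gripper":1,"x":0,"y":-0.032,"z":0.0044,"rx":16.5,"ry":0,"rz":0},{"gripper":1,"x":0,"y":-0.0373,"z":0.0042,"rx":19.25,"ry":0,"rz":0},{"gripper":1,"x":0,"y":-0.0427,"z":0.0037,"rx":22,"ry":0,"rz":0},{"gripper":1,"x":0,"y":-0.0481,"z":0.0031,"rx":24.75,"ry":0,"rz":0},{"gripper":1,"x":0,"y":-0.0534,"z":0.0021,"rx":27.5,"ry":0,"rz":0}]'; done
python3 - <<'E'
from h import *
swiv(snap("wrist","w18.png"));go(.67,-.03,.083,58.5)
E
```

```text
time: 68.15
tcp_pos: [0.6691, 0.0671, 0.0832]
tcp_rot: [-0.318, 1.547, 0.318]
force: [1.0, 0.3, 0.2]
gripper_width: 0.005
time: 69.4
tcp_pos: [0.692, 0.0208, 0.0831]
tcp_rot: [0.06, 1.57, -0.057]
force: [-0.6, 17.0, 2.4]
gripper_width: 0.003
time: 70.65
tcp_pos: [0.6904, -0.0337, 0.083]
tcp_rot: [0.435, 1.526, -0.435]
force: [-0.5, -0.0, -0.1]
gripper_width: 0.006
red 40 [198.  99.] [ 0.607  -0.0247] ang 320.0 r 0.031
blue 4528 [194.  17.] [0.5745 0.0014] ang 144.6 r 0.011
blue 7 [257. 230.] [ 0.6983 -0.035 ] ang 345.3 r 0.119
blue 6 [249. 230.] [ 0.6959 -0.0397] ang 342.9 r 0.118
now [ 0.6901 -0.0348  0.083 ] yaw 58.04 -> x -0.0000 y -0.0065 z -0.0196 rx -0.46
```

```bash
python3 -m handwheel '[{"gripper":1,"x":0,"y":0.02,"z":0,"rx":0,"ry":0,"rz":0},{"gripper":1,"x":-0.03,"y":0.03,"z":0,"rx":0,"ry":0,"rz":0},{"gripper":1,"x":-0.07,"y":0.03,"z":0,"rx":0,"ry":0,"rz":0},{"gripper":1,"x":-0.12,"y":0.03,"z":0,"rx":0,"ry":0,"rz":0},{"gripper":1,"x":-0.16,"y":0.05,"z":-0.02,"rx":0,"ry":0,"rz":0},{"gripper":1,"x":-0.18,"y":0.1,"z":-0.05,"rx":0,"ry":0,"rz":0},{"gripper":1,"x":-0.18,"y":0.15,"z":-0.08,"rx":0,"ry":0,"rz":0},{"gripper":1,"x":-0.18,"y":0.19,"z":-0.11,"rx":0,"ry":0,"rz":0},{"gripper":1,"x":-0.18,"y":0.23,"z":-0.14,"rx":0,"ry":0,"rz":0},{"gripper":1,"x":-0.18,"y":0.25,"z":-0.14,"rx":0,"ry":0,"rz":0}]'
python3 - <<'E'
from h import *
snap("top");t=snap("top","t12.png");tray(t);swiv(t)
cv2.imwrite("pics/c6.png",cv2.resize(t[0][130:270,170:410][:,:,::-1],None,fx=3.3,fy=3.3,interpolation=cv2.INTER_CUBIC))
print(env.observe()["tcp_pos"])
E
```

```text
time: 71.95
tcp_pos: [0.7015, 0.2573, 0.2634]
tcp_rot: [0.431, 1.528, -0.429]
force: [0.9, -0.6, -0.2]
gripper_width: 0.002
tray 3590 [array([ 484.4, -314. ]), array([176.1, 222.5]), np.float64(2.3)]
yel 8 [248. 199.] [0.544  0.0203] ang 147.4 r 0.047
yel 11 [239. 215.] [0.4929 0.05  ] ang 148.7 r 0.106
blue 125 [254. 190.] [0.5683 0.0028] ang 152.9 r 0.017
[0.70254636 0.25564139 0.26225406]
```

View pics/c6.png

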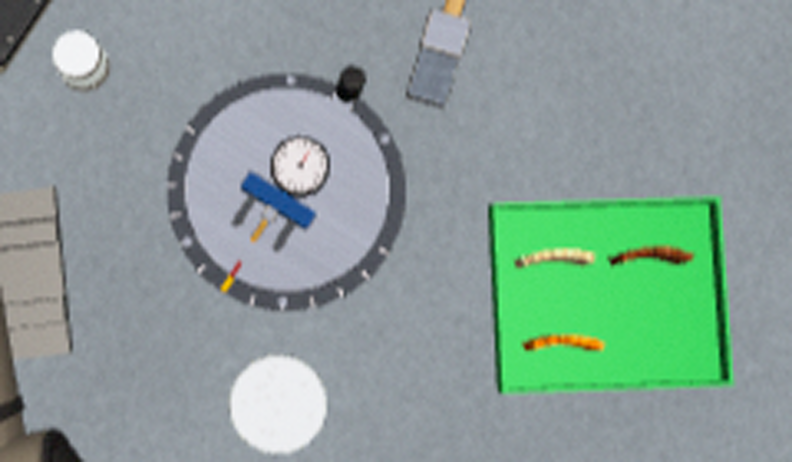

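The red pointer lines up with the yellow zero tick, all three sherds stand upright in the green tray, and the dish, jar and brush are where they started. The robot touches nothing, so I'm signing off.

```bash
python3 -c "
from rig import order; print(order.sign_off())"
```

```text
the job is handed in; nothing more can be done
None
```

The job is done and was handed in at about 72 s of the 210 s allowed. The black sherd was not in the rack, so I skipped it.

- **Gauge to 45°:** My first try, gripping the handle, forced the fingers open at about 70 N, and the gauge stopped one click short at 30°. A push with closed fingers took it the rest of the way. I measured the stem 45° anticlockwise of the yellow tick.
- **Readings:** I read cream, orange and brown in that order. Each was held against the feet for 3.75 s or more at about 13–16 N towards the gauge, with almost no twisting force. The dial needle moved each time.
- **Green tray:** All three stand upright in it, and the tray did not move.
- **Back to zero:** The closed fingers pushed the gauge back 45°. In the last top picture the red pointer lines up with the yellow zero tick. The petri dish, jar and brush are where they started, and the arm is clear of everything.

**Less certain:** only one foot could be seen touching the sherd during the readings. I judged contact at the other foot from the forces and the needle. In the last picture the zero tick and stem directions agreed within about 1°. The small blue bracket measured about 4° off, which I put down to coarse pixels.

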